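# Batch the rejected plungers through the trip scale

### The arm

A 6-joint arm with a two-finger parallel gripper is mounted at the origin on a cart in front of the work surface, level with it; the furniture and walls round the work are solid. World frame = base frame: x ahead of the robot, y to its left, z up, the work surface at z = 0. Lengths are in mm, angles in degrees, forces in N, time in s.
With the tool pointing down it reaches from about 350 to 850 mm from the base axis. Payload 8.1 kg.
Tool frame: the origin (TCP) lies midway between the tips of the shut fingers; the grasp point (between the pads) lies 19 mm behind it; z points along the fingers, x is the direction in which the jaws open and shut, and the axes are right-handed (so a half turn about z gives the same grasp; the last joint's range is limited). The gripper opens to 85 mm and grips with 20 to 120 N. Pads are 22 mm wide; open, the fingers measure 114 mm over their backs; the gripper's body (76 mm by 85 mm) begins 54 mm behind the grasp point. The pads swing forward as they close: fully open they stand 13 mm farther back than shut.
Start: joints at [68.961, 7.471, 85.268, -0, 87.261, -4.893], TCP at [166.829, 576.345, 231.292] pointing down, gripper open.
Joint ranges: [-169.43, 169.43], [-51.17, 129.36], [1.28, 143.12], [-76.62, 256.62], [0, 156.53], [-152.29, 152.29]. Speed limits (degrees/s): [136.94, 136.94, 159.86, 180, 180, 180].

### API

Orientations are given as [roll, pitch, yaw] about the fixed x, y, z axes, in that order (R = Rz(yaw) Ry(pitch) Rx(roll)).
In Python, from bench import monitor, cams, r gives the robot as it stands.
- The arm moves only by the tool jog_arm, never from a script. Its arguments are lists of equal length, an entry for each row: "offset": the shift along the tool's x, y, z in mm, a list of three; "delta_rot": the turn, a rotation vector about the tool's x, y, z in degrees, a list of three; "jaw": the opening in per cent of the stroke, from 0 (shut) to 100 (fully open). In form: {"offset": [[x, y, z], ...], "delta_rot": [[rx, ry, rz], ...], "jaw": [jaw, ...]}. A call has 1 to 20 rows; each row shifts and turns the pose as measured when the row begins, along the tool's axes as they then stand; what a row does not reach is not made up. A row lasts 1/10 s, in which the tool goes at most 50 mm and 8.59 degrees, less where a joint would pass 70% of its speed; a pose out of reach is approached as far as the arm can. A call is refused whole if a number of a shift passes 50 or a number of a turn 8.59, either way. A call with a gripper value outside its range is refused whole. The fingers move at their own pace and stop on an object; "newtons" is the grip in N (left out, the last holds). Time passes only in rows, so rows that do not move let the fingers close. It gives the time, the measured TCP pose, the force and the opening at its end, in the units of the state.
- monitor.sense(): the state, without advancing time (a new reading comes with each control period).
- cams.snapshot(name): name is "scene" or "top" or "wrist"; returns (picture, depth): 420x560x3 uint8, red, green, blue; 420x560 float32, mm along the optical axis (not along the pixel's ray), 0 where there is no reading.
- cams.camera_model(name): a dict with "K" (3x3 intrinsics, pixels), "camera_from_world" (4x4, takes a point from world to camera coordinates). Camera axes: x right, y down, z forward; pixel columns grow to the right and rows downward; lengths in mm; the calibration is good to about 2 mm. A picture is of the moment at which its call begins: read the wrist's pose just before it. camera_model takes no time and is no camera call; for the wrist camera it gives the pose at the moment of the call.
- r.hand_in(): hands the job in, once; it reports no verdict.
The state is a dict: "time": time; "joint_pos": joint angles; "qd": joint speeds; "joint_efforts": joint torques, N m; "tool_pos": TCP position; "tcp_rot": TCP orientation; "ft_force": force on the tool from outside, world axes, zero at the start; "wrist_torque": the same for the moment, N m; "finger_gap": finger opening in mm.
Only numpy, scipy, OpenCV 4.12 (cv2) and the standard library are available. Lean on these libraries where they do the work, as an engineer would, in place of code of your own. Each camera call takes 0.05 s, during which the arm holds its last target.

### The job

Put the rejected plungers through the trip scale. First slide its catch tray until the hole in the tray's tongue lines up with the hole in the lug under it, and drop the red-knobbed locking pin fully home through both, so that the falling load cannot shove the tray away. Then put the plungers into the bucket one after another until it tips over by itself and empties into the tray, push the bucket back upright by its yellow counterweight, and put any plungers that are left into the bucket as the start of the next batch (should it tip again, right it again); do not reach into the tray. At the end the pin is in, the bucket is upright, and every plunger lies in the tray or in the bucket.

Things in the scene. Friction and masses are not known exactly. Their poses are not given: they have to be found in the camera images.
- catch_tray (a joint): Slide of the trip scale's dark steel catch tray (m), left-right under the bucket along the frame's y axis (y of lug_hole). 0: the hole in its tongue stands exactly over the lug's hole; positive: pulled out to the right (-y of the frame). It travels from -0.03 to 0.09, has no stop at 0 and stays where it is left (friction 2 N).
- tray_knob (a point): Grip point of the tray's upright black knob (21 mm diameter, 30 mm tall, on a 13 mm post; its top is 14 mm above this point, the tongue's surface 36 mm below). It stands on the tongue 47 mm to the right (-y of the frame) of the tongue's hole and moves with the tray; take it from above to slide the tray.
- tongue_hole (a point): Centre of the upper mouth of the vertical 17 mm hole in the steel tongue (44 mm wide, 6 mm thick) at the right-hand end of the tray; it moves with the tray. Beside it two white witness marks, one on the tongue and one on the frame, meet when the holes are lined up.
- lug_hole (a point): Upper mouth of the vertical 17 mm hole (21 mm deep) in the fixed steel lug, 3 mm below the tongue. The trip scale is a grey frame at the back of the bench: base plate 150 x 275 mm, two upright side plates. Axes of the frame: z up, x away from the robot along the bucket's hinge, y to the left; its yaw is within 0.07 rad.
- block_hole (a point): Mouth of the hole in the grey holder block (46 x 46 x 32 mm, fixed on the bench in front of the right-hand end of the scale), in which the locking pin stands at the start, 28 mm deep.
- pin_grip (a point): Locking pin, 76 mm long: steel shaft 15 mm diameter, 28 mm long with a 9 mm tapered foot; collar 27 mm, 5 mm thick; red knob 21 mm, 36 mm tall, under a 29 mm cap 7 mm thick. This point is mid-height of the knob, 50 mm above the foot, 22 mm above the collar's underside. It starts upright in the block; z points up along it.
- pin_collar (a point): Centre of the underside of the pin's collar; it rests on the tongue when the pin is fully home. z axis up along the pin.
- rocker (a joint): Tip angle of the bucket (rad). 0: upright on its stop; 1.92: fully tipped to the right (-y of the frame) over the tray. The counterweight holds it at 0; about three plungers outweigh it and it goes over by itself in 1 to 2 s (damped). Tipped it is over centre and stays so; pushed back below about 0.8 it falls back to 0 by itself.
- pan_floor (a point): Centre of the floor of the aluminium bucket: a trough 106 mm long inside along the frame's x, floor 38 mm wide; left wall 36 mm high at 60 degrees, right wall (lip) 38 mm at 45, ends 40 mm high. Holds three plungers in a row, 34 mm apart. Upright, the floor is 200 mm above the bench; the hinge is level with it, 38 mm to the left (+y of the frame).
- weight_bar (a point): Centre of the yellow counterweight bar (26 mm diameter, 112 mm long, along the hinge), 63 mm from the hinge. Bucket upright: 60 mm to the left of the hinge and 19 mm above it; bucket tipped: 38 mm to the right of the hinge and 50 mm above it. Pushing it to the left, over the top (less than 5 N), rights the bucket.
- tray_floor (a point): Centre of the rubber-lined floor of the catch tray, 113 x 164 mm inside (x, y of the frame), walls 40 mm above the floor. Nothing is to be put in or taken out by hand here.
- reject_tray_floor (a point): Centre of the floor (3 mm above the bench) of the flat red tray, fixed on the bench left of the scale, in which the plungers stand: 84 x 193 mm inside (its x, y), rim 16 mm above the floor. Its y axis runs along its long side; the back of the cream box (133 mm tall) stands about 38 mm before its -x side, up to y = +30 mm.
- plunger_1_mid (a point): Rejected valve plunger (three to five of them; None when absent), steel with a red band, 62 mm tall, 0.15 kg, standing in the red tray at the left: body 32 mm diameter, 26 mm tall; above it a hollow stem 18 mm, 28 mm tall; on top a black cap 25 mm, 8 mm thick. This point is on its axis half-way up, 31 mm above the foot; z points from foot to head.
- plunger_2_mid (a point): Rejected valve plunger (three to five of them; None when absent), steel with a red band, 62 mm tall, 0.15 kg, standing in the red tray at the left: body 32 mm diameter, 26 mm tall; above it a hollow stem 18 mm, 28 mm tall; on top a black cap 25 mm, 8 mm thick. This point is on its axis half-way up, 31 mm above the foot; z points from foot to head.
- plunger_3_mid (a point): Rejected valve plunger (three to five of them; None when absent), steel with a red band, 62 mm tall, 0.15 kg, standing in the red tray at the left: body 32 mm diameter, 26 mm tall; above it a hollow stem 18 mm, 28 mm tall; on top a black cap 25 mm, 8 mm thick. This point is on its axis half-way up, 31 mm above the foot; z points from foot to head.
- plunger_4_mid (a point): Rejected valve plunger (three to five of them; None when absent), steel with a red band, 62 mm tall, 0.15 kg, standing in the red tray at the left: body 32 mm diameter, 26 mm tall; above it a hollow stem 18 mm, 28 mm tall; on top a black cap 25 mm, 8 mm thick. This point is on its axis half-way up, 31 mm above the foot; z points from foot to head.
- plunger_5_mid (a point): Rejected valve plunger (three to five of them; None when absent), steel with a red band, 62 mm tall, 0.15 kg, standing in the red tray at the left: body 32 mm diameter, 26 mm tall; above it a hollow stem 18 mm, 28 mm tall; on top a black cap 25 mm, 8 mm thick. This point is on its axis half-way up, 31 mm above the foot; z points from foot to head.

How it is judged (in metres and radians):
On the way, in this order (a step that is already met when the one before it is completed fails the run):
1. the catch tray is lined up and the locking pin is home through tongue and lug (value of joint catch_tray between -0.004 and 0.004 m and horizontal distance between pin_collar and lug_hole below 0.005 m and z of pin_collar in the frame of lug_hole below 0.013 m and angle between pin_collar's own z axis and vertical below 0.12 rad), for 0.3 s.
2. a plunger has been put into the upright bucket (value of joint rocker below 0.1 rad and ((x of plunger_1_mid in the frame of pan_floor between -0.058 and 0.058 m and y of plunger_1_mid in the frame of pan_floor between -0.055 and 0.055 m and z of plunger_1_mid in the frame of pan_floor between 0 and 0.075 m) or (x of plunger_2_mid in the frame of pan_floor between -0.058 and 0.058 m and y of plunger_2_mid in the frame of pan_floor between -0.055 and 0.055 m and z of plunger_2_mid in the frame of pan_floor between 0 and 0.075 m) or (x of plunger_3_mid in the frame of pan_floor between -0.058 and 0.058 m and y of plunger_3_mid in the frame of pan_floor between -0.055 and 0.055 m and z of plunger_3_mid in the frame of pan_floor between 0 and 0.075 m) or (x of plunger_4_mid in the frame of pan_floor between -0.058 and 0.058 m and y of plunger_4_mid in the frame of pan_floor between -0.055 and 0.055 m and z of plunger_4_mid in the frame of pan_floor between 0 and 0.075 m) or (x of plunger_5_mid in the frame of pan_floor between -0.058 and 0.058 m and y of plunger_5_mid in the frame of pan_floor between -0.055 and 0.055 m and z of plunger_5_mid in the frame of pan_floor between 0 and 0.075 m))), for 0.2 s.
3. the bucket goes over by itself under its load, not touched by the robot (value of joint rocker between 0.15 and 0.75 rad and velocity of joint rocker above 0.1 rad/s and contact force between each of the arm, the fingers and anything else below 0.5 N), for 0.06 s.
4. the bucket is fully tipped and plungers have fallen into the tray (value of joint rocker above 1.75 rad and ((x of plunger_1_mid in the frame of tray_floor between -0.061 and 0.061 m and y of plunger_1_mid in the frame of tray_floor between -0.088 and 0.088 m and z of plunger_1_mid in the frame of tray_floor between 0 and 0.085 m) or (x of plunger_2_mid in the frame of tray_floor between -0.061 and 0.061 m and y of plunger_2_mid in the frame of tray_floor between -0.088 and 0.088 m and z of plunger_2_mid in the frame of tray_floor between 0 and 0.085 m) or (x of plunger_3_mid in the frame of tray_floor between -0.061 and 0.061 m and y of plunger_3_mid in the frame of tray_floor between -0.088 and 0.088 m and z of plunger_3_mid in the frame of tray_floor between 0 and 0.085 m) or (x of plunger_4_mid in the frame of tray_floor between -0.061 and 0.061 m and y of plunger_4_mid in the frame of tray_floor between -0.088 and 0.088 m and z of plunger_4_mid in the frame of tray_floor between 0 and 0.085 m) or (x of plunger_5_mid in the frame of tray_floor between -0.061 and 0.061 m and y of plunger_5_mid in the frame of tray_floor between -0.088 and 0.088 m and z of plunger_5_mid in the frame of tray_floor between 0 and 0.085 m))), for 0.3 s.
5. the bucket is upright again on its stop (value of joint rocker below 0.05 rad), for 0.3 s.
At the end, for the whole second after the job is handed in: The tray is lined up within 4 mm and the pin is home through both holes (collar within 4 mm of the tongue, upright within 0.12 rad), the bucket is upright within 0.05 rad, and every plunger present is at rest in the catch tray or in the bucket (all of step 1 and value of joint rocker below 0.05 rad and ((x of plunger_1_mid in the frame of pan_floor between -0.058 and 0.058 m and y of plunger_1_mid in the frame of pan_floor between -0.055 and 0.055 m and z of plunger_1_mid in the frame of pan_floor between 0 and 0.075 m) or (x of plunger_1_mid in the frame of tray_floor between -0.061 and 0.061 m and y of plunger_1_mid in the frame of tray_floor between -0.088 and 0.088 m and z of plunger_1_mid in the frame of tray_floor between 0 and 0.085 m)) and ((x of plunger_2_mid in the frame of pan_floor between -0.058 and 0.058 m and y of plunger_2_mid in the frame of pan_floor between -0.055 and 0.055 m and z of plunger_2_mid in the frame of pan_floor between 0 and 0.075 m) or (x of plunger_2_mid in the frame of tray_floor between -0.061 and 0.061 m and y of plunger_2_mid in the frame of tray_floor between -0.088 and 0.088 m and z of plunger_2_mid in the frame of tray_floor between 0 and 0.085 m)) and ((x of plunger_3_mid in the frame of pan_floor between -0.058 and 0.058 m and y of plunger_3_mid in the frame of pan_floor between -0.055 and 0.055 m and z of plunger_3_mid in the frame of pan_floor between 0 and 0.075 m) or (x of plunger_3_mid in the frame of tray_floor between -0.061 and 0.061 m and y of plunger_3_mid in the frame of tray_floor between -0.088 and 0.088 m and z of plunger_3_mid in the frame of tray_floor between 0 and 0.085 m)) and ((x of plunger_4_mid in the frame of pan_floor between -0.058 and 0.058 m and y of plunger_4_mid in the frame of pan_floor between -0.055 and 0.055 m and z of plunger_4_mid in the frame of pan_floor between 0 and 0.075 m) or (x of plunger_4_mid in the frame of tray_floor between -0.061 and 0.061 m and y of plunger_4_mid in the frame of tray_floor between -0.088 and 0.088 m and z of plunger_4_mid in the frame of tray_floor between 0 and 0.085 m)) and ((x of plunger_5_mid in the frame of pan_floor between -0.058 and 0.058 m and y of plunger_5_mid in the frame of pan_floor between -0.055 and 0.055 m and z of plunger_5_mid in the frame of pan_floor between 0 and 0.075 m) or (x of plunger_5_mid in the frame of tray_floor between -0.061 and 0.061 m and y of plunger_5_mid in the frame of tray_floor between -0.088 and 0.088 m and z of plunger_5_mid in the frame of tray_floor between 0 and 0.085 m))); the robot touches nothing.
It fails at once if the gripper reaches into the catch tray (x of the grasp point in the frame of tray_floor between -0.045 and 0.045 m and y of the grasp point in the frame of tray_floor between -0.07 and 0.07 m and z of the grasp point in the frame of tray_floor below 0.08 m).
Of plunger_1, plunger_2, plunger_3, plunger_4, plunger_5 only 3 to 5 are there at a start; the rules pass over those that are not, and their reading is None.
At some moment in a run one of plunger_1, plunger_2, plunger_3, plunger_4, plunger_5 may be knocked a few centimetres aside while the robot is not near it.
Once in a run the grip may slacken for a moment while it holds something.
It also fails if it takes over 210 s, if anything falls off the work surface, if the arm or the gripper's body presses on something with over 40 N, if the wrist force passes 120 N, or if a joint passes its speed limit or range.

## Working session

There is one attempt and no reset: what is moved stays moved. The work goes in short steps, Python scripts to look and compute and a tool call to move; the robot and the scene stay as the last step left them, time stands still between calls to the robot, and variables do not carry over. Pictures are saved under pics/ and viewed, and the job is handed in when it is done.

Besides the shell and the picture viewer there is one more tool, called by a JSON object that holds its "op" and its "data", one argument or row to a line. jog_arm: Moves the arm, as the interface text tells. Its arguments: {"type":"object","properties":{"offset":{"type":"array","items":{"type":"array","items":{"type":"number"}}},"delta_rot":{"type":"array","items":{"type":"array","items":{"type":"number"}}},"jaw":{"type":"array","items":{"type":"number"}},"newtons":{"type":"number"}},"required":["offset","delta_rot","jaw"]}

```bash
ls -la; mkdir -p pics
cat > h.py <<'E'
import numpy as np, cv2
from bench import monitor, cams, r
def snap(n,f):
    p,d=cams.snapshot(n); cv2.imwrite('pics/'+f+'.png',p[:,:,::-1]); m=cams.camera_model(n)
    np.savez('pics/'+f+'.npz',p=p,d=d,K=m['K'],T=m['camera_from_world']); return p,d
def load(f): return np.load('pics/'+f+'.npz')
def w(f,u,v,z=None,rad=1):
    L=load(f);K=np.array(L['K']);T=np.linalg.inv(L['T'])
    ray=np.array([(u-K[0,2])/K[0,0],(v-K[1,2])/K[1,1],1])
    if z is None:
        p=L['d'][int(v)-rad:int(v)+rad+1,int(u)-rad:int(u)+rad+1];p=p[p>0];d=np.median(p)
    else:
        dd=T[:3,:3]@ray; d=(z-T[2,3])/dd[2]
    return (T[:3,:3]@(ray*d)+T[:3,3]).round(1)
def pix(f,P):
    L=load(f);q=L['T'][:3,:3]@np.array(P)+L['T'][:3,3];q=L['K']@q;return q[:2]/q[2]
def pc(f):
    L=load(f);K=L['K'];T=np.linalg.inv(L['T']);d=L['d'];v,u=np.indices(d.shape)
    c=np.stack([(u-K[0,2])/K[0,0]*d,(v-K[1,2])/K[1,1]*d,d],-1)
    P=c@T[:3,:3].T+T[:3,3];P[d==0]=np.nan;return P
def crop(f,u0,v0,u1,v1,s,o):
    im=cv2.imread('pics/'+f+'.png')[v0:v1,u0:u1];cv2.imwrite('pics/'+o+'.png',cv2.resize(im,None,fx=s,fy=s,interpolation=cv2.INTER_CUBIC))
E
python3 - <<'E'
from h import *
s=monitor.sense();print(s)
for n in('scene','top','wrist'): snap(n,n+'0')
for n in('scene','top','wrist'):
    m=cams.camera_model(n);print(n,np.array(m['K']).round(1).tolist(),np.linalg.inv(m['camera_from_world']).round(3).tolist())
E
```

```text
total 12
drwxr-xr-x  3 agent agent 4096 Dec  6 05:22 .
drwxr-xr-x 23 root  root  4096 Dec  6 05:22 ..
drwxr-xr-x  2 agent agent 4096 Dec  6 05:22 pics
{'time': 0.0, 'joint_pos': array([ 6.89618974e+01,  7.51474403e+00,  8.53323133e+01,  1.74638629e-04,
        8.72587672e+01, -4.89319323e+00]), 'qd': array([ 0.01344369, -0.03511084,  0.04778164, -0.0407214 ,  0.0860021 ,
        0.12161728]), 'joint_efforts': array([-1.60912678e-04, -5.69431615e+01, -5.00527024e+01, -4.90338334e-04,
        1.52185414e-02,  2.67222669e-05]), 'tool_pos': array([166.61961205, 575.82360169, 230.21912406]), 'tcp_rot': array([-1.79990800e+02,  1.05423952e-01,  7.38550905e+01]), 'ft_force': array([ 0.28516189, -0.05286247,  0.85532558]), 'wrist_torque': array([-0.00207178,  0.02598768, -0.0180678 ]), 'finger_gap': 85.0985618293365}
scene [[530.9, 0.0, 288.3], [0.0, 530.9, 217.1], [0.0, 0.0, 1.0]] [[-0.529, -0.651, 0.545, 37.406], [-0.849, 0.414, -0.329, 430.068], [-0.011, -0.636, -0.771, 965.037], [0.0, 0.0, 0.0, 1.0]]
top [[391.9, 0.0, 284.1], [0.0, 391.9, 210.0], [0.0, 0.0, 1.0]] [[-0.034, -0.978, 0.207, 442.417], [-0.999, 0.032, -0.011, 89.171], [0.004, -0.208, -0.978, 1103.806], [0.0, 0.0, 0.0, 1.0]]
wrist [[362.5, 0.0, 282.7], [0.0, 362.5, 212.0], [0.0, 0.0, 1.0]] [[0.278, 0.911, 0.306, 86.804], [0.961, -0.263, -0.09, 598.341], [-0.001, 0.319, -0.948, 372.696], [0.0, 0.0, 0.0, 1.0]]
```

View pics/scene0.png

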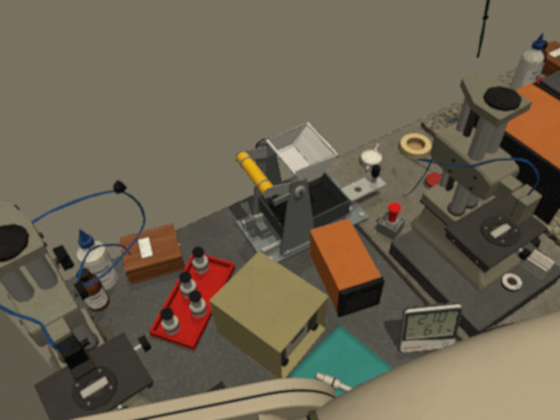

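View pics/top0.png

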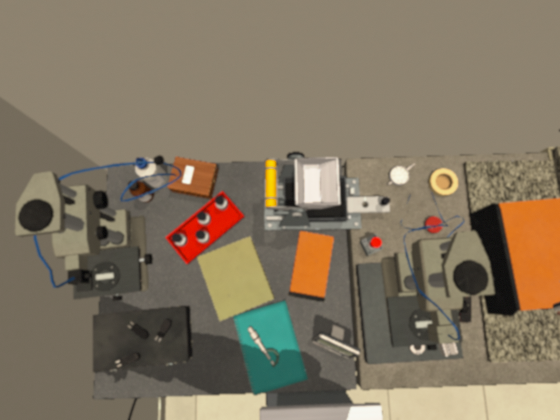

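View pics/wrist0.png

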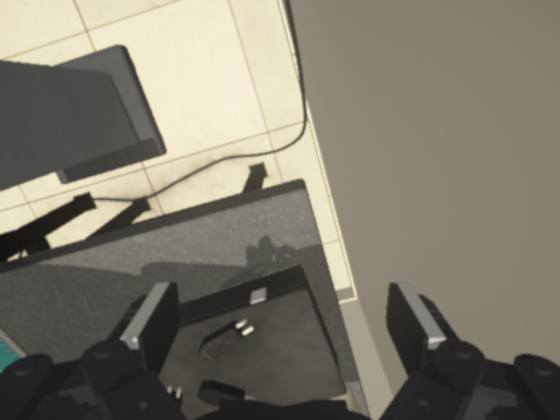

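Four plungers stand in the red tray, at about (180–223, 202–239) in the top view. The scale frame is around (315,190), the tray knob at (385,201) and the pin at (375,242). I'll look closer.

Run:
```python
from h import *
crop('top0',255,145,405,265,5,'c1'); crop('top0',155,180,255,270,7,'c2'); crop('scene0',225,120,415,270,4,'c3')
```

```text
(no output)
```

View pics/c1.png

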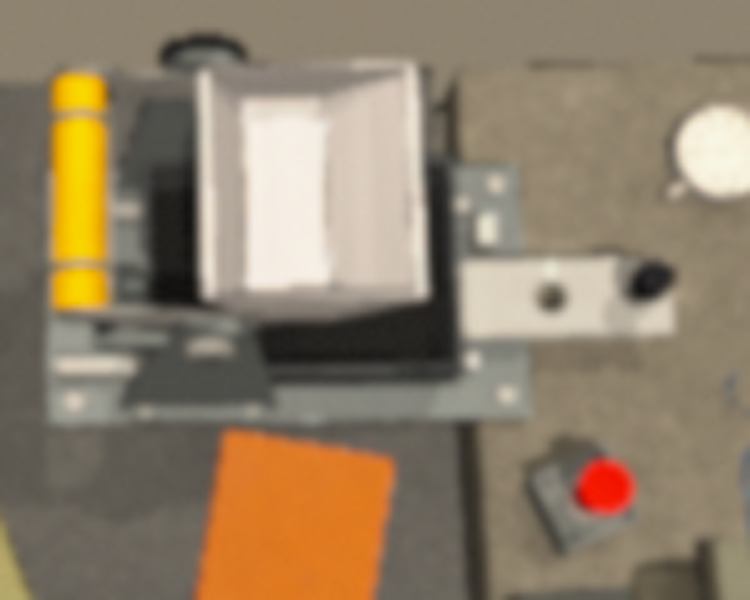

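View pics/c2.png

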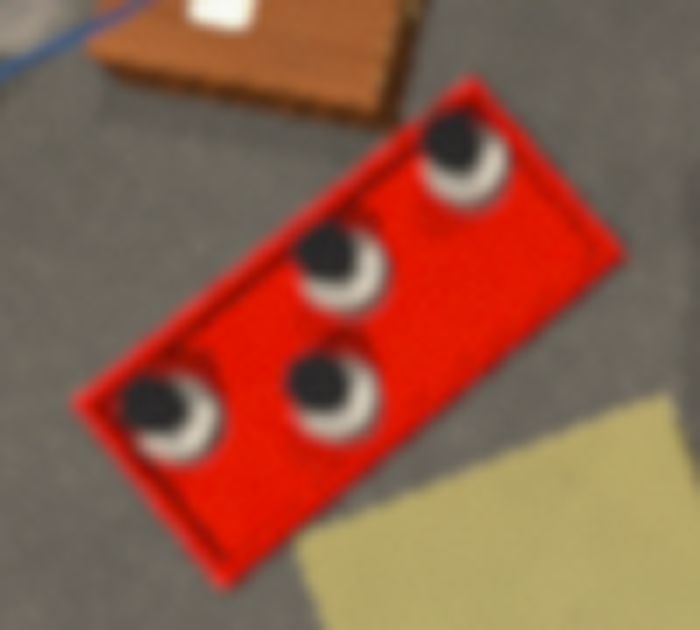

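View pics/c3.png

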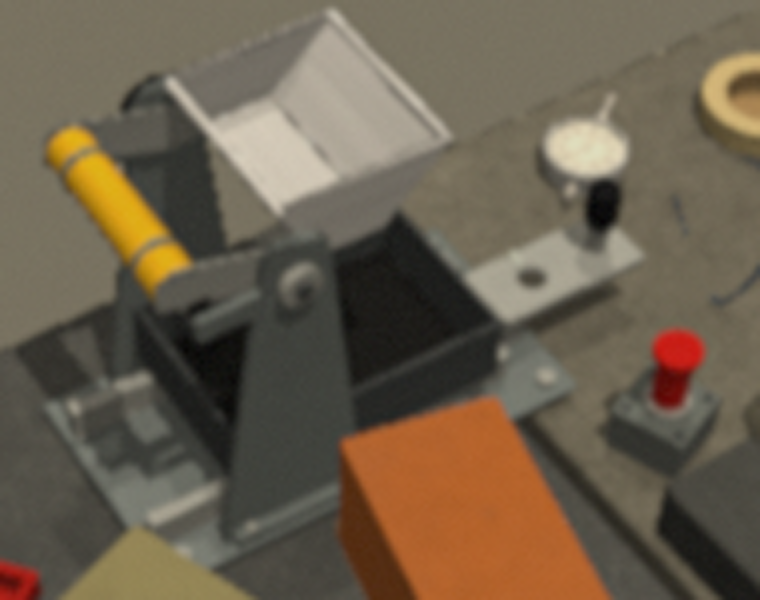

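Run:
```python
from h import *
def c1(x,y): return 255+(x+.5)/5-.5,145+(y+.5)/5-.5
def c2(x,y): return 155+(x+.5)/7-.5,180+(y+.5)/7-.5
def c3(x,y): return 225+(x+.5)/4-.5,120+(y+.5)/4-.5
for n,f,p in [('hole',c1,(550,297)),('wit_tongue',c1,(551,267)),('wit_frame',c1,(487,228)),('tongueNear',c1,(640,325)),('knob',c1,(652,278)),('cap',c1,(606,487)),('bar0',c1,(80,80)),('bar1',c1,(80,300)),('floor',c1,(286,195)),('bp',c1,(72,402)),('bpR',c1,(507,395)),('bpR2',c1,(497,183)),('block',c1,(560,520)),('lip',c1,(425,180)),('p1',c2,(452,140)),('p2',c2,(327,250)),('p3',c2,(318,385)),('p4',c2,(155,405)),('redfloor',c2,(420,300)),('box',c2,(600,520))]:
    u,v=f(*p);print(n,round(u,1),round(v,1),w('top0',u,v,rad=1 if n not in('wit_tongue','knob')else 0))
print()
for n,p in [('hole',(532,277)),('knobtop',(604,190)),('cap',(678,348)),('witt',(517,256)),('barA',(68,140)),('barB',(165,270)),('floor',(275,150)),('wf',(503,350))]:
    u,v=c3(*p);print(n,round(u,1),round(v,1),w('scene0',u,v))
```

```text
hole 364.6 204.0 [ 687.7 -157.5   -5.5]
wit_tongue 364.8 198.0 [ 695.4 -149.8   37.5]
wit_frame 352.0 190.2 [ 721.5 -117.3   28.3]
tongueNear 382.6 209.6 [ 660.5 -196.7   38.1]
knob 385.0 200.2 [ 676.  -192.4   86.3]
cap 375.8 242.0 [ 566.3 -161.4   74.5]
bar0 270.6 160.6 [746.9 107.1 230. ]
bar1 270.6 204.6 [641.1 109.9 230.7]
floor 311.8 183.6 [696.9  10.6 198.3]
bp 269.0 225.0 [631.9 121.2  12.7]
bpR 356.0 223.6 [ 628.2 -125.3   10. ]
bpR2 354.0 181.2 [ 752.4 -128.    12.1]
block 366.6 248.6 [ 554.8 -146.5   25.4]
lip 339.6 180.6 [690.8 -50.1 238. ]
p1 219.1 199.6 [697.9 253.8  63.6]
p2 201.3 215.3 [655.7 301.9  63.7]
p3 200.0 234.6 [603.5 305.2  61.8]
p4 176.7 237.4 [597.7 367.1  62.9]
redfloor 214.6 222.4 [646.6 276.7   0.7]
box 240.3 253.9 [541.2 190.7 130.9]

hole 357.6 188.9 [ 683.4 -155.1   29.5]
knobtop 375.6 167.1 [ 675.1 -194.    88.6]
cap 394.1 206.6 [ 566.3 -162.7   74.8]
witt 353.9 183.6 [ 696.8 -153.1   36.9]
barA 241.6 154.6 [743.3 109.3 229.7]
barB 265.9 187.1 [640.3 113.7 231.1]
floor 293.4 157.1 [707.5  10.2 200.5]
wf 350.4 207.1 [ 643.9 -104.5   33.2]
```

{"op": "jog_arm", "data": {
  "offset": [
    [0,0,-50],
    [0,0,-50],
    [-35,35,0],
    [-35,35,0],
    [-40,30,0],
    [-40,30,0],
    [-40,30,0],
    [-40,30,0],
    [-40,30,0],
    [-40,30,0],
    [-40,30,0],
    [-40,30,0]
  ],
  "delta_rot": [
    [0,0,-8],
    [0,0,-8],
    [0,0,0],
    [0,0,0],
    [0,0,0],
    [0,0,0],
    [0,0,0],
    [0,0,0],
    [0,0,0],
    [0,0,0],
    [0,0,0],
    [0,0,0]
  ],
  "jaw": [100,100,100,100,100,100,100,100,100,100,100,100]
}}

```text
time: 1.35
tool_pos: [479.1, 188.1, 331.0]
tcp_rot: [-179.8, 0.4, 91.2]
ft_force: [1.0, 0.5, 0.1]
finger_gap: 85.3
```

{"op": "jog_arm", "data": {
  "offset": [
    [-43,24,0],
    [-43,24,0],
    [-43,24,0],
    [-43,24,0],
    [-43,24,0],
    [-43,24,0],
    [-43,24,0],
    [-43,24,0],
    [0,0,50],
    [0,0,50],
    [0,0,0],
    [0,0,0]
  ],
  "delta_rot": [
    [0,0,1],
    [0,0,0],
    [0,0,0],
    [0,0,0],
    [0,0,0],
    [0,0,0],
    [0,0,0],
    [0,0,0],
    [0,0,0],
    [0,0,0],
    [0,0,0],
    [0,0,0]
  ],
  "jaw": [100,100,100,100,100,100,100,100,100,100,100,100]
}}

```text
time: 2.55
tool_pos: [676.5, -172.3, 228.4]
tcp_rot: [-179.9, 0.5, 89.6]
ft_force: [0.6, -0.0, 1.4]
finger_gap: 85.4
```

Run:
```python
from h import *
s=monitor.sense();print(s['time'],s['tool_pos'],s['tcp_rot'],s['joint_pos'])
snap('wrist','w1')
```

```text
2.55 [ 676.53772187 -172.32957909  228.44850009] [-179.87647896    0.51599853   89.64172559] [ -18.21922997   22.8342339    67.52218467   -0.52902659   89.60290589
 -107.85692067]
```

View pics/w1.png

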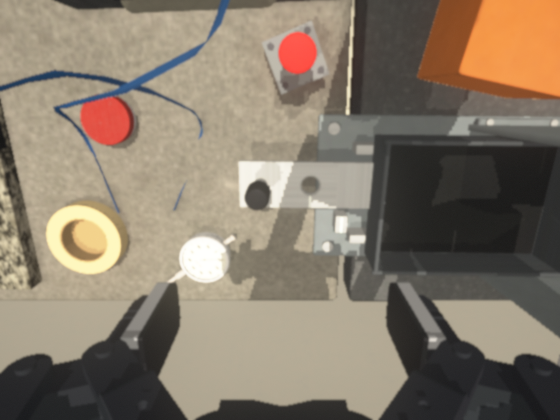

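Run:
```python
from h import *
crop('w1',230,110,390,270,5,'c4')
```

```text
(no output)
```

View pics/c4.png

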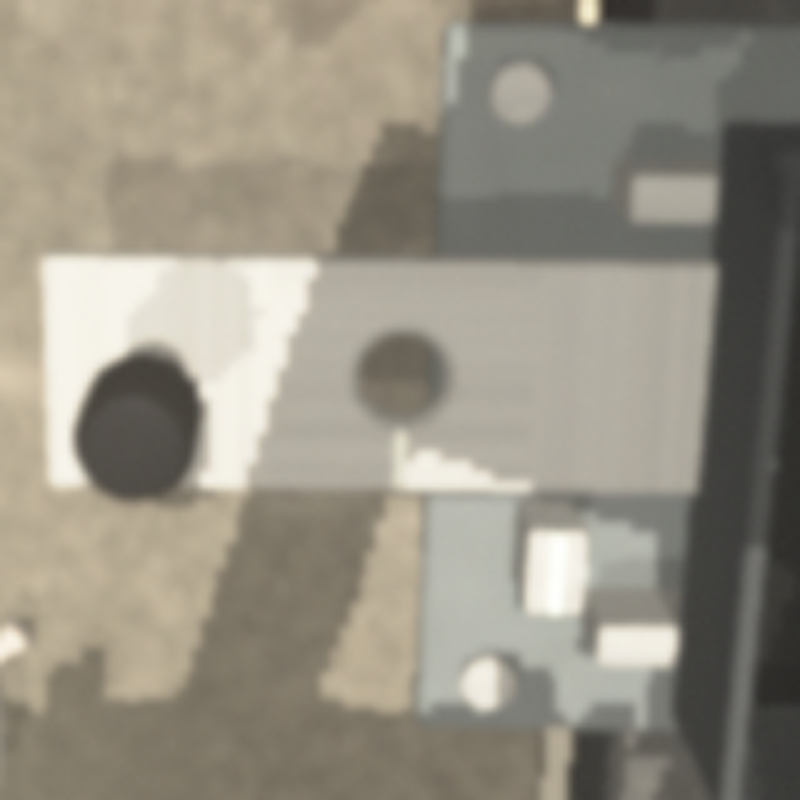

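Run:
```python
from h import *
def c(x,y): return 230+(x+.5)/5-.5,110+(y+.5)/5-.5
for n,p in dict(tmark=(400,470),tong=(500,350),hole=(402,377),post=(556,550),post2=(556,590),rail1=(675,197),rail2=(637,645),knob=(136,450),bolt1=(521,93),bolt2=(487,683),tl=(42,258),bl=(50,488),tr=(715,265),br=(697,490),plate=(600,230)).items():
    u,v=c(*p);print(n,round(u,1),round(v,1),w('w1',u,v,rad=1))
z=38
for n,p in dict(hole=(402,377),tmark=(400,460),tl=(42,258),bl=(50,488),tr=(715,265),br=(697,490)).items():
    print(n,w('w1',*c(*p),z=z), n=='hole' and w('top0',364.6,204,z=z))
print(w('w1',*c(556,557),z=38),w('w1',*c(556,557),z=30))
# pin
print('cap',w('w1',298,52),w('w1',275,65))
P=pc('w1');m=(P[...,2]>60)
```

```text
tmark 309.6 203.6 [ 695.2 -148.7   39.5]
tong 329.6 179.6 [ 671.9 -130.5   39.2]
hole 310.0 185.0 [ 688.  -145.7   -4.2]
post 340.8 219.6 [ 714.7 -116.9   30.6]
post2 340.8 227.6 [ 722.8 -116.6   31.5]
rail1 364.6 149.0 [644.6 -98.3  32.6]
rail2 357.0 238.6 [ 734.4 -100.    32.4]
knob 256.8 199.6 [ 676.4 -194.8   89.3]
bolt1 333.8 128.2 [ 627.4 -125.    12.9]
bolt2 327.0 246.2 [ 750.8 -127.6   13.8]
tl 238.0 161.2 [ 662.2 -221.2   -4.3]
bl 239.6 207.2 [ 712.5 -221.7   -4.4]
tr 372.6 162.6 [656.2 -91.4  38.4]
br 369.0 207.6 [699.  -92.2  40.7]
plate 349.6 155.6 [ 654.5 -107.8    9.7]
hole [ 677.3 -148.6   38. ] [ 678.1 -147.8   38. ]
tmark [ 693.7 -148.7   38. ] False
tl [ 654.5 -215.5   38. ] False
bl [ 699.1 -216.    38. ] False
tr [656.3 -91.2  38. ] False
br [699.9 -91.6  38. ] False
[ 713.5 -118.    38. ] [ 716.4 -116.7   30. ]
cap [ 565.6 -161.9   75.3] [ 571.4 -180.6   26.9]
```

{"op": "jog_arm", "data": {
  "offset": [
    [-23,0,50],
    [0,0,50],
    [0,0,50],
    [0,0,20],
    [0,0,0],
    [0,0,0]
  ],
  "delta_rot": [
    [0,0,0],
    [0,0,0],
    [0,0,0],
    [0,0,0],
    [0,0,0],
    [0,0,0]
  ],
  "jaw": [60,60,60,60,60,60]
}}

```text
time: 3.2
tool_pos: [688.6, -195.6, 82.4]
tcp_rot: [178.6, 1.0, 89.9]
ft_force: [0.8, 0.0, -0.4]
finger_gap: 51.3
```

{"op": "jog_arm", "data": {
  "offset": [
    [0,-12,0],
    [0,0,0],
    [0,0,24],
    [0,0,0],
    [0,0,0]
  ],
  "delta_rot": [
    [1.4,1,0],
    [0,0,0],
    [0,0,0],
    [0,0,0],
    [0,0,0]
  ],
  "jaw": [60,60,60,60,60]
}}

```text
time: 3.7
tool_pos: [683.2, -197.7, 73.1]
tcp_rot: [179.1, 0.3, 90.0]
ft_force: [0.5, -0.9, 0.6]
finger_gap: 51.4
```

{"op": "jog_arm", "data": {
  "offset": [
    [0,-6,10],
    [0,-3,8],
    [0,0,4],
    [0,0,2]
  ],
  "delta_rot": [
    [0.9,0.3,0],
    [0,0,0],
    [0,0,0],
    [0,0,0]
  ],
  "jaw": [60,60,60,60]
}}

```text
time: 4.1
tool_pos: [675.2, -198.5, 51.0]
tcp_rot: [179.8, 0.1, 90.0]
ft_force: [-0.1, 0.5, -0.3]
finger_gap: 50.9
```

{"op": "jog_arm", "data": {
  "offset": [
    [3,2,-4],
    [1,0,0],
    [0,0,0],
    [0,0,0],
    [0,0,0],
    [0,0,0]
  ],
  "delta_rot": [
    [0,0,0],
    [0,0,0],
    [0,0,0],
    [0,0,0],
    [0,0,0],
    [0,0,0]
  ],
  "jaw": [60,20,0,0,0,0],
  "newtons": 30
}}

```text
time: 4.7
tool_pos: [677.0, -194.0, 54.9]
tcp_rot: [179.9, 0.1, 90.0]
ft_force: [0.5, -0.6, -0.1]
finger_gap: 20.4
```

{"op": "jog_arm", "data": {
  "offset": [
    [8,0,0],
    [8,0,0],
    [8,0,0],
    [4,0,0],
    [2,0,0]
  ],
  "delta_rot": [
    [0,0,0],
    [0,0,0],
    [0,0,0],
    [0,0,0],
    [0,0,0]
  ],
  "jaw": [0,0,0,0,0]
}}

```text
time: 5.2
tool_pos: [677.6, -162.3, 54.9]
tcp_rot: [179.8, 0.2, 90.0]
ft_force: [1.5, -2.8, -1.5]
finger_gap: 20.0
```

Run:
```python
from h import *
s=monitor.sense();print(s['time'],s['tool_pos'],s['tcp_rot'])
snap('wrist','w2')
```

```text
5.2 [ 677.60884051 -162.30119484   54.90922489] [1.79780078e+02 1.58630311e-01 8.99874770e+01]
```

View pics/w2.png

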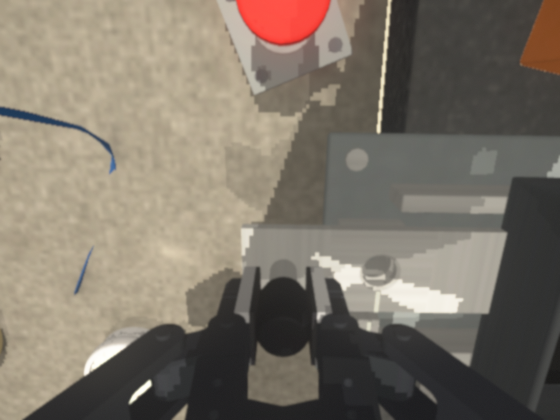

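Run:
```python
from h import *
crop('w2',330,230,430,350,6,'c5')
```

```text
(no output)
```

View pics/c5.png

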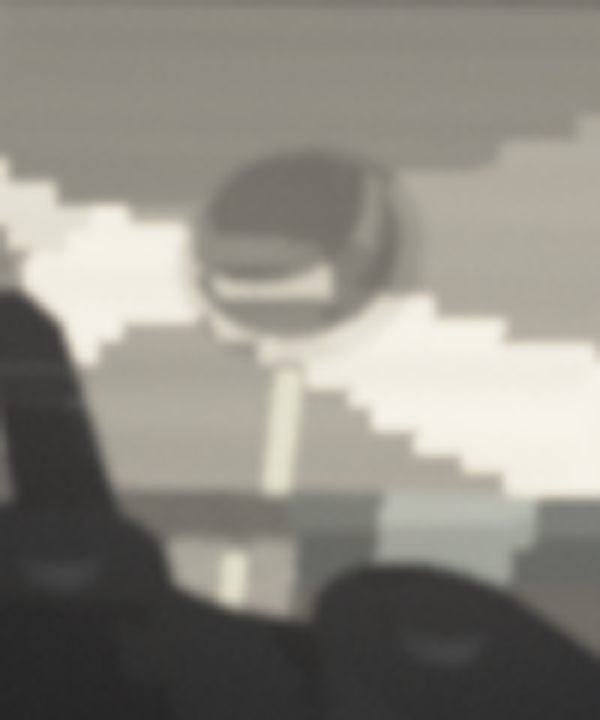

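Run:
```python
from h import *
def c(x,y): return 330+(x+.5)/6-.5,230+(y+.5)/6-.5
for z in (38,39,40):
  print(w('w2',*c(290,370),z=z),w('w2',*c(275,490),z=z),w('w2',*c(303,245),z=z))
for z in (30,31,32):
  print(w('w2',*c(235,555),z=z),w('w2',*c(228,605),z=z))
print(w('w2',*c(280,570)),w('w2',*c(350,480)))
```

```text
[ 689.7 -115.    38. ] [ 701.4 -115.3   38. ] [ 678.1 -114.9   38. ]
[ 689.1 -115.3   39. ] [ 700.7 -115.5   39. ] [ 677.6 -115.2   39. ]
[ 688.5 -115.6   40. ] [ 700.  -115.8   40. ] [ 677.  -115.5   40. ]
[ 713.6 -115.9   30. ] [ 719.  -116.2   30. ]
[ 712.9 -116.2   31. ] [ 718.3 -116.4   31. ]
[ 712.2 -116.5   32. ] [ 717.5 -116.7   32. ]
[ 714.3 -112.1   31.3] [ 698.9 -109.7   40.2]
```

Run:
```python
from h import *
P=pc('w2')
for v in range(262,372,6):
    print(v,[tuple(P[v,u].round(0).astype(int)) if np.isfinite(P[v,u,0]) else None for u in (240,248,256,312,318,328)])
crop('w2',170,230,400,420,3,'c6')
```

```text
262 [(np.int64(695), np.int64(-189), np.int64(-5)), (np.int64(673), np.int64(-179), np.int64(40)), (np.int64(672), np.int64(-175), np.int64(40)), (np.int64(673), np.int64(-148), np.int64(39)), (np.int64(673), np.int64(-146), np.int64(39)), (np.int64(672), np.int64(-141), np.int64(40))]
268 [(np.int64(698), np.int64(-189), np.int64(-3)), (np.int64(665), np.int64(-177), np.int64(60)), (np.int64(666), np.int64(-174), np.int64(60)), (np.int64(666), np.int64(-150), np.int64(59)), (np.int64(666), np.int64(-148), np.int64(60)), (np.int64(676), np.int64(-141), np.int64(40))]
274 [(np.int64(703), np.int64(-189), np.int64(-4)), (np.int64(666), np.int64(-177), np.int64(65)), (np.int64(666), np.int64(-173), np.int64(65)), (np.int64(665), np.int64(-151), np.int64(66)), (np.int64(666), np.int64(-148), np.int64(65)), (np.int64(679), np.int64(-141), np.int64(40))]
280 [(np.int64(669), np.int64(-180), np.int64(63)), (np.int64(666), np.int64(-176), np.int64(70)), (np.int64(666), np.int64(-173), np.int64(69)), (np.int64(666), np.int64(-151), np.int64(69)), (np.int64(666), np.int64(-148), np.int64(69)),
[... 3672 characters left out ...]
64(-152), np.int64(93)), (np.int64(678), np.int64(-151), np.int64(100)), (np.int64(659), np.int64(-151), np.int64(121))]
364 [(np.int64(659), np.int64(-173), np.int64(123)), (np.int64(681), np.int64(-174), np.int64(98)), (np.int64(772), np.int64(-181), np.int64(-4)), (np.int64(686), np.int64(-152), np.int64(92)), (np.int64(680), np.int64(-151), np.int64(100)), (np.int64(659), np.int64(-151), np.int64(123))]
370 [(np.int64(660), np.int64(-173), np.int64(124)), (np.int64(684), np.int64(-174), np.int64(98)), (np.int64(778), np.int64(-181), np.int64(-5)), (np.int64(777), np.int64(-142), np.int64(-4)), (np.int64(682), np.int64(-151), np.int64(100)), (np.int64(659), np.int64(-151), np.int64(125))]
```

View pics/c6.png

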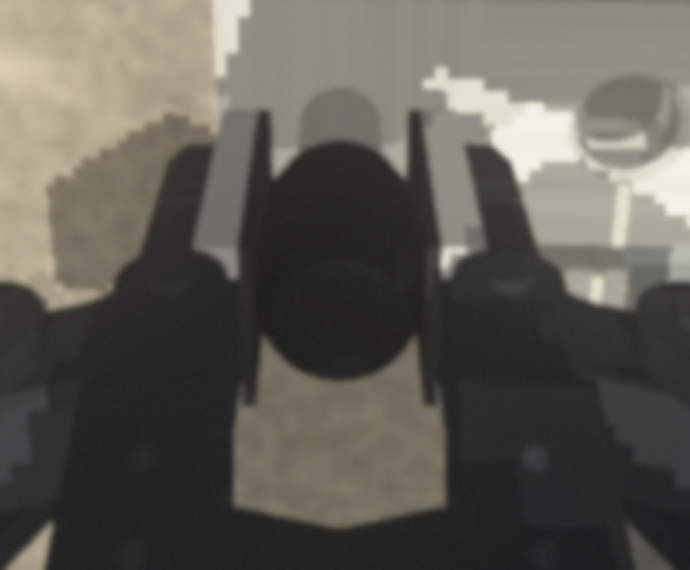

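Run:
```python
from h import *
for f in('top0','scene0'):
    P=pc(f);
    for x0 in range(460,620,20):
        row=[]
        for y0 in range(-300,-80,20):
            m=(abs(P[...,0]-x0)<10)&(abs(P[...,1]-y0)<10)
            row.append(int(np.nanmax(P[m][:,2])) if m.any() else -99)
        print(x0,row)
print(w('w2',283,10),w('w1',298,50))
P=pc('w1');m=(abs(P[...,2]-75)<4)&(abs(P[...,0]-566)<25)&(abs(P[...,1]+162)<25);q=P[m];print(len(q),(q.min(0)+q.max(0))/2,np.median(q,0),q.min(0),q.max(0))
```

```text
460 [-99, 411, 413, 414, 412, 404, 286, 44, 44, 44, 3]
480 [-99, 405, 413, 413, 413, 404, 272, 44, 44, 44, 2]
500 [-99, 404, 404, 404, 404, 403, 259, 45, 44, 43, 1]
520 [-99, 404, 404, 404, 404, 290, 247, 44, 43, 45, 2]
540 [-99, 282, 404, 403, 402, 292, 230, 29, 27, -2, 1]
560 [226, 231, -1, 0, 0, 217, 78, 79, 74, -2, 2]
580 [220, 212, 156, 173, 190, 190, 75, 78, 29, -1, 1]
600 [228, 213, 150, -2, 0, 0, 27, 0, 0, 0, 3]
460 [-99, 410, 412, 413, 413, 413, 286, 45, 45, 45, 1]
480 [-99, 404, 412, 413, 413, 404, 275, 44, 44, 44, 2]
500 [-99, 404, 405, 405, 405, 403, 259, 44, 45, 44, 3]
520 [274, 402, 404, 405, 404, 290, 247, 43, 43, 42, 2]
540 [266, -99, 404, 404, 403, 291, 231, 76, 31, 0, 3]
560 [-99, -99, 0, 0, -1, 215, 216, 79, 77, -1, 1]
580 [-99, 145, 158, 171, 179, -1, 75, 77, 74, 0, 1]
600 [229, 144, 119, 1, -1, 0, 27, 26, -1, 0, 1]
[ 571.9 -162.4   76.1] [ 564.2 -161.9   75.4]
1254 [ 566.66210612 -162.59959594   74.40309937] [ 566.27503616 -162.68144019   75.15622048] [ 552.48774164 -176.93052878   71.23246191] [ 580.8364706  -148.2686631    77.57373682]
```

Run:
```python
from h import *
crop('scene0',360,60,560,300,3.3,'c7'); crop('top0',345,195,505,375,4,'c8')
crop('w1',200,0,360,110,5,'c9')
P=pc('top0')
for x0 in range(500,640,10):
    row=[]
    for y0 in range(-250,-130,10):
        m=(abs(P[...,0]-x0)<5)&(abs(P[...,1]-y0)<5)
        row.append(int(np.nanmax(P[m][:,2])) if m.any() else -99)
    print(x0,row)
```

```text
500 [403, 404, 404, 404, 403, 287, 254, 254, 43, 43, 43, 44]
510 [404, 403, 404, 404, 403, 288, 247, 247, 45, 42, 44, 43]
520 [403, 403, 404, 403, 290, 287, 242, 242, -4, -4, -3, -5]
530 [404, 403, 403, 400, 292, 288, 233, 54, -1, -2, -2, 0]
540 [403, 403, 403, 290, 290, 288, 227, -3, 26, 28, 29, -1]
550 [281, 279, -1, -2, 0, 0, 220, 31, 75, 74, 29, 26]
560 [0, -1, 0, -3, -2, 208, 213, 73, 76, 79, 75, 28]
570 [-3, -1, -2, 184, 190, 202, -99, 74, 78, 77, 77, 28]
580 [160, 170, 177, 184, 0, -2, -99, -99, 74, 74, 28, 28]
590 [161, -3, -2, -3, -1, 0, -1, 27, 31, 28, -2, -2]
600 [-2, -2, -2, -2, -2, 0, -2, -2, -2, -3, 0, -2]
610 [-3, -1, -1, 0, -2, -1, 0, -1, -3, -1, 0, -1]
620 [4, -2, -4, -2, -2, 0, -3, 0, -2, -2, -1, 12]
630 [-2, -3, 0, -3, -2, -3, 0, -1, -2, -2, -1, 11]
```

View pics/c7.png

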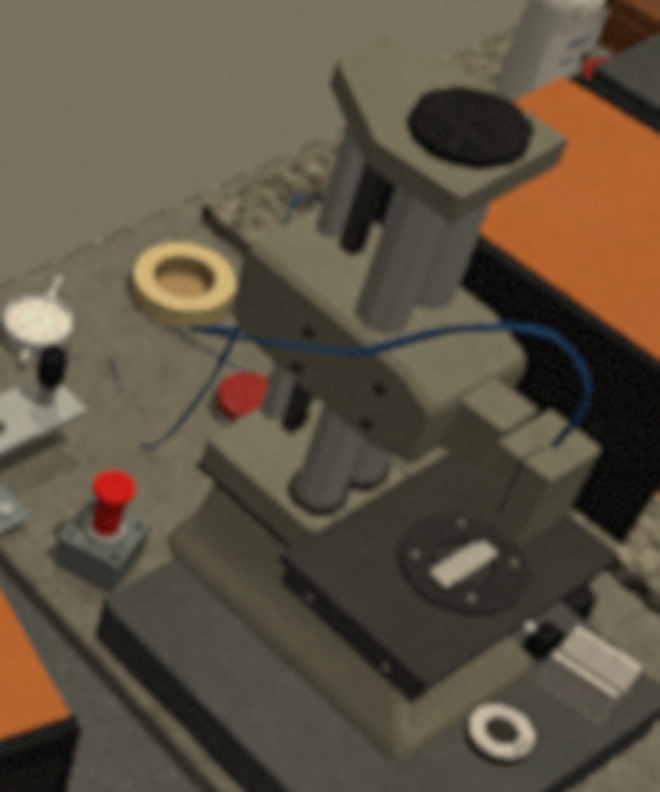

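View pics/c8.png

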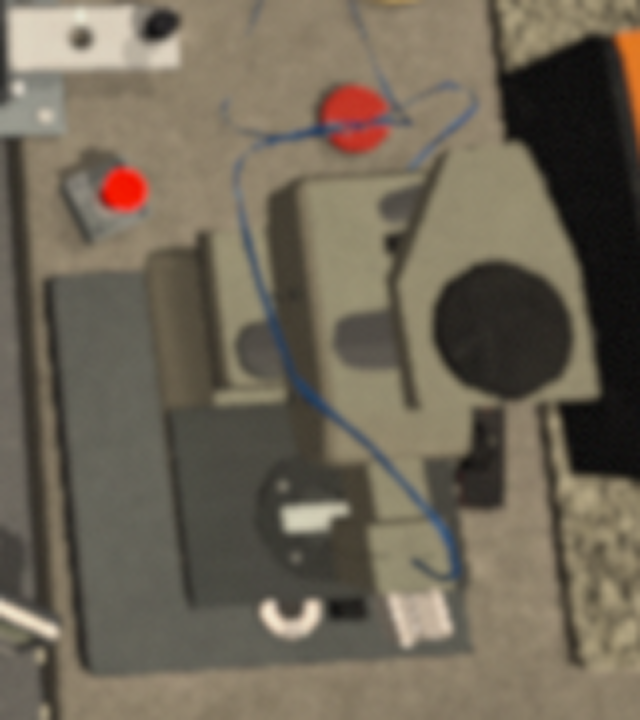

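View pics/c9.png

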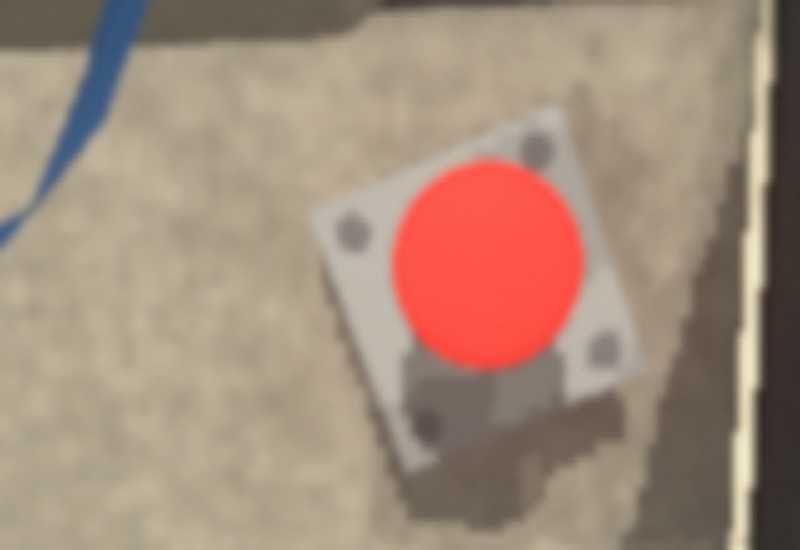

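Run:
```python
from h import *
for f in('top0','scene0','w1'):
    L=load(f);p=L['p'].astype(int);P=pc(f)
    m=(p[...,2]>p[...,0]+25)&(P[...,1]<-130)&(P[...,0]<640)&(P[...,0]>480)&(P[...,2]>60)&(P[...,2]<400)
    q=P[m];q=q[np.argsort(q[:,0])]
    print(f,len(q));print(q[::max(1,len(q)//25)].round(0).astype(int).tolist())
```

```text
top0 12
[[587, -248, 161], [588, -256, 154], [588, -254, 152], [588, -260, 151], [589, -267, 145], [589, -265, 144], [591, -260, 150], [591, -266, 147], [591, -264, 146], [592, -271, 142], [592, -274, 140], [598, -264, 73]]
scene0 31
[[480, -185, 266], [481, -448, 141], [482, -455, 137], [482, -185, 265], [484, -185, 263], [485, -451, 136], [486, -449, 137], [487, -450, 138], [491, -455, 124], [491, -454, 133], [492, -451, 133], [494, -452, 131], [496, -451, 130], [498, -451, 128], [500, -450, 128], [502, -448, 130], [503, -452, 124], [507, -453, 124], [509, -452, 123], [511, -452, 121], [513, -451, 120], [581, -239, 169], [581, -243, 163], [582, -251, 159], [583, -249, 159], [585, -247, 161], [586, -259, 151], [586, -262, 149], [586, -269, 145], [589, -269, 143], [589, -270, 139]]
w1 1678
[[559, -197, 207], [562, -197, 207], [565, -198, 204], [568, -201, 202], [575, -212, 188], [577, -218, 186], [579, -224, 180], [580, -233, 173], [582, -229, 177], [584, -241, 167], [585, -275, 189], [585, -273, 180], [586, -249, 159], [586, -251, 157], [587, -280, 203], [587, -270, 144], [588, -269, 145], [588, -260, 151], [589, -264, 148], [590, -287, 211], [591, -258, 152], [593, -267, 99], [594, -287, 132], [597, -291, 129], [600, -317, 112], [607, -357, 65]]
```

{"op": "jog_arm", "data": {
  "offset": [
    [0,0,0],
    [0,0,0],
    [0,0,-10],
    [0,0,-30],
    [0,0,-50],
    [0,0,-50],
    [0,0,-50],
    [0,0,-10],
    [0,0,0],
    [0,0,0],
    [0,0,0],
    [0,0,0],
    [0,0,0],
    [0,0,0],
    [0,0,0],
    [0,0,0],
    [0,0,0],
    [0,0,0]
  ],
  "delta_rot": [
    [0,0,0],
    [0,0,0],
    [0,0,0],
    [0,0,0],
    [0,0,0],
    [0,0,0],
    [0,0,0],
    [0,0,0],
    [0,0,8.5],
    [0,0,8.5],
    [0,0,8.5],
    [0,0,8.5],
    [0,0,8.5],
    [0,0,8.5],
    [0,0,8.5],
    [0,0,8.5],
    [0,0,8.5],
    [0,0,8.5]
  ],
  "jaw": [50,50,50,50,50,50,50,50,50,50,50,50,50,50,50,50,50,50]
}}

```text
time: 7.05
tool_pos: [676.0, -163.1, 275.3]
tcp_rot: [179.8, -0.7, 3.8]
ft_force: [0.1, -0.7, -0.9]
finger_gap: 42.9
```

{"op": "jog_arm", "data": {
  "offset": [
    [-30,0,0],
    [-40,0,0],
    [-25,0,0],
    [-10,0,0],
    [-5,0,20],
    [0,0,40],
    [0,0,35],
    [0,0,10]
  ],
  "delta_rot": [
    [-2.8,-0.7,3.8],
    [0,0,0],
    [0,0,0],
    [0,0,0],
    [0,0,0],
    [0,0,0],
    [0,0,0],
    [0,0,0]
  ],
  "jaw": [50,50,50,50,50,50,50,50]
}}

```text
time: 7.85
tool_pos: [563.8, -172.1, 174.1]
tcp_rot: [176.7, -0.6, -0.6]
ft_force: [-0.9, 0.1, -1.1]
finger_gap: 42.9
```

Run:
```python
from h import *
s=monitor.sense();print(s['time'],s['tool_pos'],s['tcp_rot'],s['joint_pos'])
snap('wrist','w3');snap('scene','s3');snap('top','t3')
```

```text
7.85 [ 563.80157506 -172.09347277  174.07816234] [176.73127588  -0.62676001  -0.62101789] [-20.17680133   6.3300166   92.59257294  -2.92007652  79.40535313
 -19.04279691]
```

View pics/w3.png

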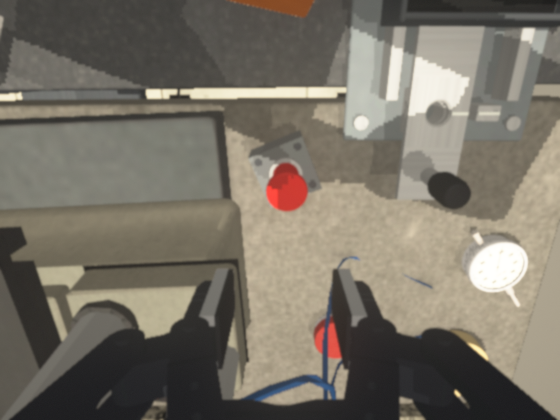

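View pics/s3.png

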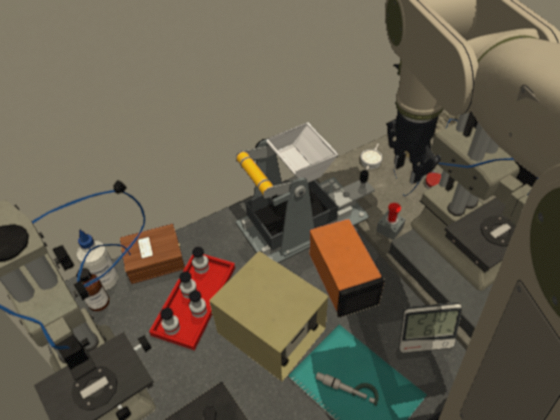

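View pics/t3.png

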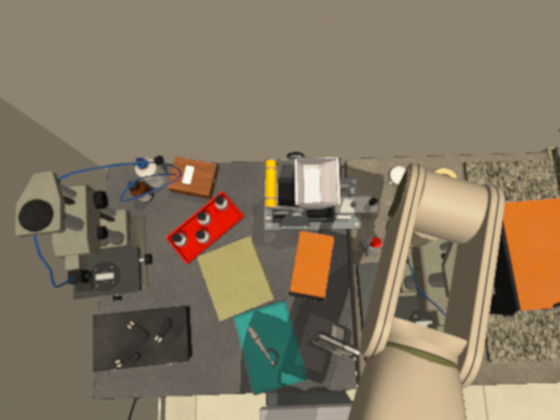

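Run:
```python
from h import *
print(w('w3',287,190),w('w3',287,190,z=75.2))
L=load('w3');p=L['p'].astype(int);P=pc('w3')
m=(p[...,0]>p[...,1]*2)&(P[...,2]>72)&(abs(P[...,0]-566)<30)&(abs(P[...,1]+162)<30)
q=P[m];print((q.min(0)+q.max(0))/2,np.median(q,0))
crop('w3',390,70,550,180,5,'c10')
```

```text
[ 566.8 -161.    75.8] [ 566.8 -161.2   75.2]
[ 568.37394788 -166.07171099  140.34962529] [ 566.78190439 -161.85384276   75.55824303]
```

View pics/c10.png

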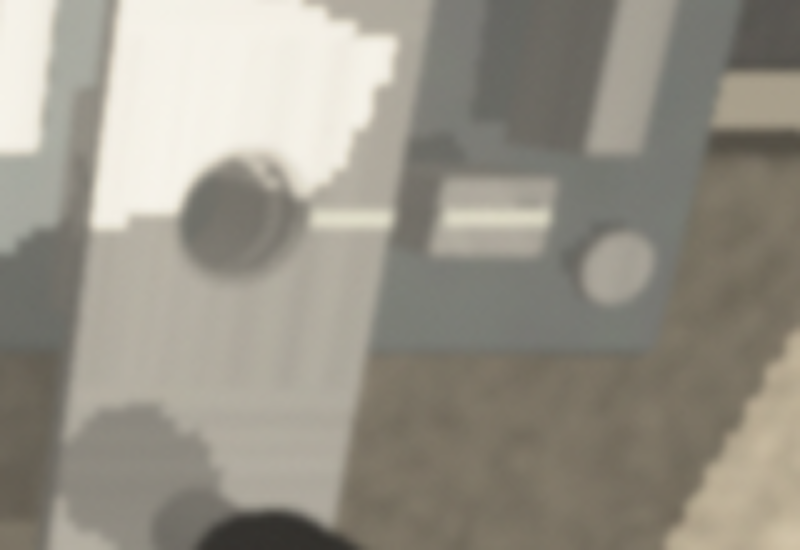

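Run:
```python
from h import *
def c(x,y): return 390+(x+.5)/5-.5,70+(y+.5)/5-.5
print(w('w3',*c(315,218),z=39.3),w('w3',*c(385,218),z=39.3),w('w3',*c(450,217),z=31.3),w('w3',*c(545,217),z=31.3),w('w3',*c(238,213),z=39.3))
```

```text
[ 689.1 -115.7   39.3] [ 699.4 -115.8   39.3] [ 713.3 -116.7   31.3] [ 727.7 -116.9   31.3] [ 677.7 -114.8   39.3]
```

{"op": "jog_arm", "data": {
  "offset": [
    [2,-10,0],
    [1,-7,10],
    [0,0,30],
    [0,0,30],
    [0,0,10]
  ],
  "delta_rot": [
    [0.3,-0.6,-0.6],
    [0,0,0],
    [0,0,0],
    [0,0,0],
    [0,0,0]
  ],
  "jaw": [50,50,50,50,50]
}}

```text
time: 8.5
tool_pos: [578.2, -158.8, 106.3]
tcp_rot: [176.7, -1.2, 0.1]
ft_force: [-0.3, -0.6, -1.3]
finger_gap: 42.7
```

{"op": "jog_arm", "data": {
  "offset": [
    [-8,0,0],
    [-4,0,0],
    [-1,0,0]
  ],
  "delta_rot": [
    [0.3,-1.2,0],
    [0,0,0],
    [0,0,0]
  ],
  "jaw": [50,50,50]
}}

```text
time: 8.8
tool_pos: [565.0, -157.9, 107.4]
tcp_rot: [177.0, 0.1, 0.1]
ft_force: [-0.6, -0.6, -0.5]
finger_gap: 42.6
```

{"op": "jog_arm", "data": {
  "offset": [
    [0,1,12],
    [0,0,12],
    [0,0,12],
    [0,0,8],
    [0,0,3]
  ],
  "delta_rot": [
    [0,0,0],
    [0,0,0],
    [0,0,0],
    [0,0,0],
    [0,0,0]
  ],
  "jaw": [50,50,50,50,50]
}}

```text
time: 9.3
tool_pos: [566.8, -162.6, 59.9]
tcp_rot: [176.9, -0.2, 0.1]
ft_force: [-0.5, -0.6, 0.2]
finger_gap: 43.0
```

{"op": "jog_arm", "data": {
  "offset": [
    [0,-1,10],
    [0,0,10],
    [-1,0,6],
    [0,0,3],
    [0,0,0]
  ],
  "delta_rot": [
    [0,0,0],
    [0,-0.2,0],
    [0,0,0],
    [0,0,0],
    [0,0,0]
  ],
  "jaw": [50,50,50,50,50]
}}

```text
time: 9.8
tool_pos: [564.8, -162.9, 26.7]
tcp_rot: [176.9, 0.1, 0.1]
ft_force: [-0.6, 0.2, 0.2]
finger_gap: 42.8
```

{"op": "jog_arm", "data": {
  "offset": [
    [2,0,-3],
    [0,0,0],
    [0,0,0],
    [0,0,0],
    [0,0,0],
    [0,0,0]
  ],
  "delta_rot": [
    [0,0,0],
    [0,0,0],
    [0,0,0],
    [0,0,0],
    [0,0,0],
    [0,0,0]
  ],
  "jaw": [50,30,0,0,0,0],
  "newtons": 50
}}

```text
time: 10.4
tool_pos: [568.3, -163.0, 31.7]
tcp_rot: [176.9, -0.0, 0.1]
ft_force: [0.2, 0.1, -1.0]
finger_gap: 23.8
```

Run:
```python
from h import *
s=monitor.sense();print(s['time'],s['tool_pos'],s['tcp_rot'],s['ft_force'],s['finger_gap'])
snap('wrist','w4')
```

```text
10.4 [ 568.25264363 -163.02734672   31.67407284] [ 1.76887564e+02 -8.89169967e-03  7.34457186e-02] [ 0.15588877  0.13393104 -0.99150879] 23.835978132495793
```

View pics/w4.png

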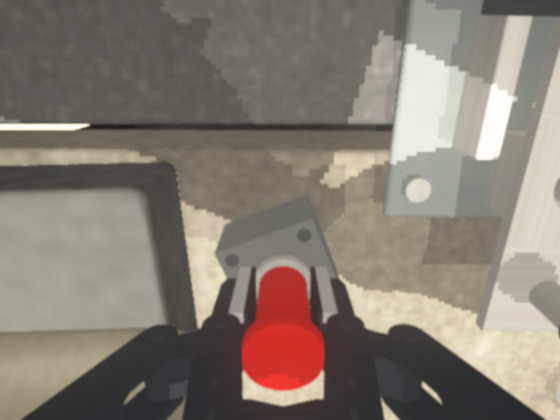

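{"op": "jog_arm", "data": {
  "offset": [
    [-1,0,0],
    [0,0,2.5],
    [0,0,0],
    [0,0,0],
    [0,0,0],
    [0,0,0]
  ],
  "delta_rot": [
    [0,0,0],
    [0,0,0],
    [0,0,0],
    [0,0,0],
    [0,0,0],
    [0,0,0]
  ],
  "jaw": [40,40,40,0,0,0]
}}

```text
time: 11.05
tool_pos: [567.3, -163.3, 29.4]
tcp_rot: [176.9, -0.0, 0.1]
ft_force: [-0.2, -0.2, 0.2]
finger_gap: 23.8
```

{"op": "jog_arm", "data": {
  "offset": [
    [0,0,0],
    [0,0,0],
    [0,0,0]
  ],
  "delta_rot": [
    [0,0,0],
    [0,0,0],
    [0,0,0]
  ],
  "jaw": [0,0,0]
}}

```text
time: 11.35
tool_pos: [567.3, -163.3, 29.4]
tcp_rot: [176.9, -0.0, 0.1]
ft_force: [0.2, -0.1, -0.1]
finger_gap: 23.9
```

Run:
```python
from h import *
snap('wrist','w5');crop('w5',180,180,390,410,3.3,'c11')
P=pc('w5')
for v in (265,270,276,285,300,310,320):
    print(v,[P[v,u].round(0).tolist() for u in (232,240,283,320,330)])
print(w('w5',283,360),w('w5',283,345))
```

```text
265 [[544.0, -154.0, 29.0], [547.0, -155.0, 27.0], [566.0, -151.0, 33.0], [583.0, -155.0, 26.0], [587.0, -155.0, 28.0]]
270 [[544.0, -157.0, 28.0], [548.0, -152.0, 36.0], [566.0, -153.0, 35.0], [582.0, -153.0, 35.0], [587.0, -157.0, 29.0]]
276 [[544.0, -160.0, 28.0], [549.0, -152.0, 41.0], [566.0, -153.0, 39.0], [581.0, -152.0, 42.0], [587.0, -160.0, 28.0]]
285 [[545.0, -157.0, 40.0], [550.0, -152.0, 47.0], [566.0, -153.0, 46.0], [581.0, -152.0, 47.0], [584.0, -152.0, 47.0]]
300 [[548.0, -151.0, 58.0], [551.0, -152.0, 58.0], [566.0, -153.0, 57.0], [579.0, -151.0, 59.0], [583.0, -151.0, 58.0]]
310 [[549.0, -151.0, 64.0], [552.0, -151.0, 65.0], [566.0, -153.0, 62.0], [579.0, -151.0, 64.0], [582.0, -151.0, 64.0]]
320 [[550.0, -150.0, 71.0], [552.0, -154.0, 66.0], [566.0, -149.0, 73.0], [579.0, -154.0, 66.0], [582.0, -150.0, 71.0]]
[ 566.3 -161.9   75.8] [ 566.3 -155.9   75.7]
```

View pics/c11.png

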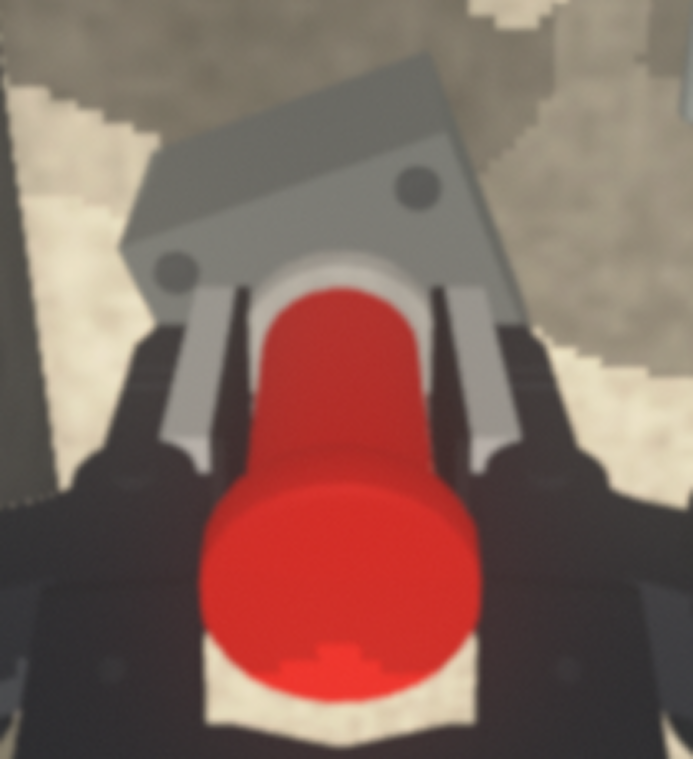

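{"op": "jog_arm", "data": {
  "offset": [
    [-0.5,0,0],
    [0,0.5,-1],
    [0,0,0],
    [0,0,0],
    [0,0,0],
    [0,0,0],
    [0,0,0]
  ],
  "delta_rot": [
    [0,0,0],
    [1.7,0,0],
    [0.3,0,0],
    [0,0,0],
    [0,0,0],
    [0,0,0],
    [0,0,0]
  ],
  "jaw": [40,40,40,40,0,0,0]
}}

```text
time: 12.1
tool_pos: [566.8, -163.6, 30.3]
tcp_rot: [178.8, -0.0, 0.1]
ft_force: [-1.1, -0.4, 0.4]
finger_gap: 23.6
```

{"op": "jog_arm", "data": {
  "offset": [
    [0,0,0],
    [0,-0.5,0],
    [0,0,0],
    [0,0,0],
    [0,0,0],
    [0,0,0],
    [0,0,0]
  ],
  "delta_rot": [
    [0,0,0],
    [1.1,0,0],
    [0.1,0,0],
    [0,0,0],
    [0,0,0],
    [0,0,0],
    [0,0,0]
  ],
  "jaw": [40,40,40,40,0,0,0]
}}

```text
time: 12.8
tool_pos: [566.8, -162.7, 30.2]
tcp_rot: [-179.9, -0.0, 0.1]
ft_force: [1.8, 1.1, 0.3]
finger_gap: 23.6
```

{"op": "jog_arm", "data": {
  "offset": [
    [0,0,0],
    [0,0,-3],
    [0,0,0],
    [0,0,0],
    [0,0,0],
    [0,0,0],
    [0,0,0]
  ],
  "delta_rot": [
    [0,0,0],
    [0,0,0],
    [0,0,0],
    [0,0,0],
    [0,0,0],
    [0,0,0],
    [0,0,0]
  ],
  "jaw": [40,40,40,40,0,0,0]
}}

```text
time: 13.5
tool_pos: [566.9, -162.7, 33.7]
tcp_rot: [-179.9, -0.0, 0.1]
ft_force: [0.5, 0.0, 0.9]
finger_gap: 24.7
```

{"op": "jog_arm", "data": {
  "offset": [
    [0,0,0],
    [0,0,5],
    [0,0,2],
    [0,0,0],
    [0,0,0],
    [0,0,0],
    [0,0,0]
  ],
  "delta_rot": [
    [0,0,0],
    [0,0,0],
    [0,0,0],
    [0,0,0],
    [0,0,0],
    [0,0,0],
    [0,0,0]
  ],
  "jaw": [40,40,40,40,0,0,0]
}}

```text
time: 14.2
tool_pos: [567.6, -163.1, 28.1]
tcp_rot: [-179.9, -0.1, 0.1]
ft_force: [-0.8, 0.5, 2.8]
finger_gap: 24.0
```

{"op": "jog_arm", "data": {
  "offset": [
    [-0.5,0,0],
    [0,0,-1.3],
    [0,0,0],
    [0,0,0],
    [0,0,0],
    [0,0,0],
    [0,0,0]
  ],
  "delta_rot": [
    [0,0,0],
    [0,0,0],
    [0,0,0],
    [0,0,0],
    [0,0,0],
    [0,0,0],
    [0,0,0]
  ],
  "jaw": [40,40,40,40,0,0,0]
}}

```text
time: 14.9
tool_pos: [566.8, -162.7, 28.4]
tcp_rot: [-179.9, -0.1, 0.1]
ft_force: [-0.1, -0.4, 0.4]
finger_gap: 23.7
```

{"op": "jog_arm", "data": {
  "offset": [
    [0,0,-3],
    [0,0,-5],
    [0,0,-8],
    [0,0,-10],
    [0,0,-12],
    [0,0,-10],
    [0,0,-5]
  ],
  "delta_rot": [
    [0,0,0],
    [0,0,0],
    [0,0,0],
    [0,0,0],
    [0,0,0],
    [0,0,0],
    [0,0,0]
  ],
  "jaw": [0,0,0,0,0,0,0]
}}

```text
time: 15.6
tool_pos: [566.3, -162.8, 85.8]
tcp_rot: [-179.9, -0.0, 0.1]
ft_force: [0.5, 0.1, -0.7]
finger_gap: 23.6
```

Run:
```python
from h import *
s=monitor.sense();print(s['time'],s['tool_pos'],s['tcp_rot'],s['ft_force'],s['finger_gap'])
snap('wrist','w6');snap('scene','s6');crop('w6',180,180,390,410,3.3,'c12');crop('s6',350,150,450,250,6,'c13')
print(w('w6',283,360))
```

```text
15.6 [ 566.33157115 -162.83559448   85.79537031] [-1.79868728e+02 -2.04076406e-02  1.05452136e-01] [ 0.50757139  0.11579798 -0.66240989] 23.597780782706348
[ 565.8 -163.8  133.7]
```

View pics/c12.png

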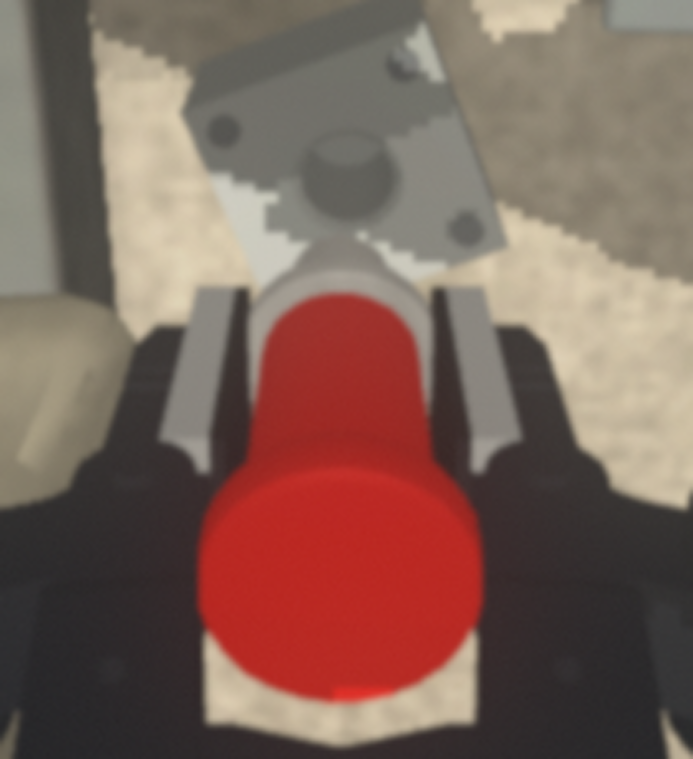

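View pics/c13.png

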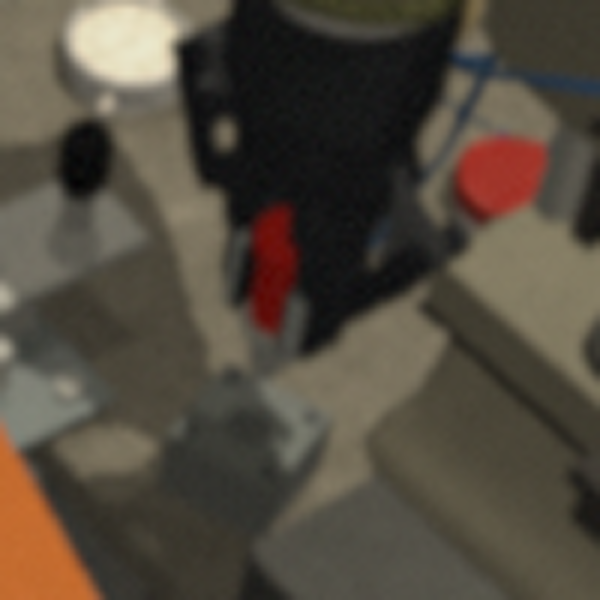

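{"op": "jog_arm", "data": {
  "offset": [
    [0,0,-25],
    [0,0,-30],
    [0,0,-20],
    [25,-10,0],
    [30,-13,0],
    [30,-12,0],
    [20,-9,0],
    [6,-3,0]
  ],
  "delta_rot": [
    [0,0,0],
    [0,0,0],
    [0,0,0],
    [0,0,0],
    [0,0,0],
    [0,0,-5],
    [0,0,-8],
    [0,0,-8]
  ],
  "jaw": [0,0,0,0,0,0,0,0]
}}

```text
time: 16.5
tool_pos: [675.8, -111.7, 159.1]
tcp_rot: [-179.7, 0.2, 21.5]
ft_force: [-0.5, 0.5, -1.0]
finger_gap: 23.9
```

{"op": "jog_arm", "data": {
  "offset": [
    [0,0,0],
    [0,0,0],
    [0,0,0],
    [0,0,0],
    [0,0,0],
    [0,0,0],
    [0,0,0],
    [0,0,0],
    [0,0,0]
  ],
  "delta_rot": [
    [0,0,-8],
    [0,0,-8],
    [0,0,-8],
    [0,0,-8],
    [0,0,-8],
    [0,0,-8],
    [0,0,-8],
    [0,0,-4],
    [0,0,0]
  ],
  "jaw": [0,0,0,0,0,0,0,0,0]
}}

```text
time: 17.4
tool_pos: [673.1, -109.1, 150.0]
tcp_rot: [-178.9, -0.3, 84.4]
ft_force: [-0.1, -1.3, 0.4]
finger_gap: 24.1
```

{"op": "jog_arm", "data": {
  "offset": [
    [-3,2,5],
    [-3,2,12],
    [0,0,15],
    [0,0,15],
    [0,0,10],
    [0,0,3]
  ],
  "delta_rot": [
    [-1.1,-0.3,-5],
    [0,0,-0.6],
    [0,0,0],
    [0,0,0],
    [0,0,0],
    [0,0,0]
  ],
  "jaw": [0,0,0,0,0,0]
}}

```text
time: 18.0
tool_pos: [676.8, -119.7, 86.2]
tcp_rot: [-180.0, 0.2, 89.0]
ft_force: [-0.7, 0.6, -1.2]
finger_gap: 23.7
```

Run:
```python
from h import *
s=monitor.sense();print(s['time'],s['tool_pos'],s['tcp_rot'],s['ft_force'],s['finger_gap'])
snap('wrist','w7');snap('scene','s7');crop('s7',320,140,440,230,6,'c15')
```

```text
18.0 [ 676.75705133 -119.71882089   86.17653621] [-1.79999572e+02  1.70325427e-01  8.90416904e+01] [-0.65848472  0.55511384 -1.20301074] 23.7382465969102
```

View pics/w7.png

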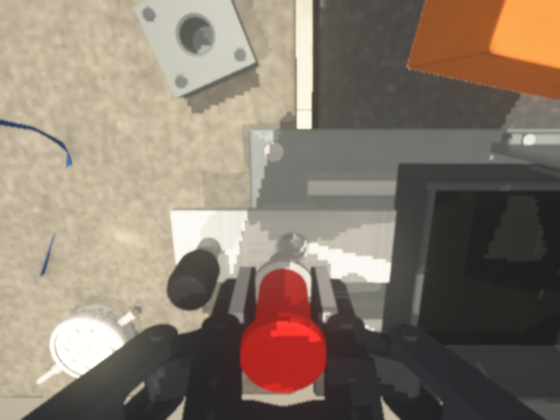

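View pics/c15.png

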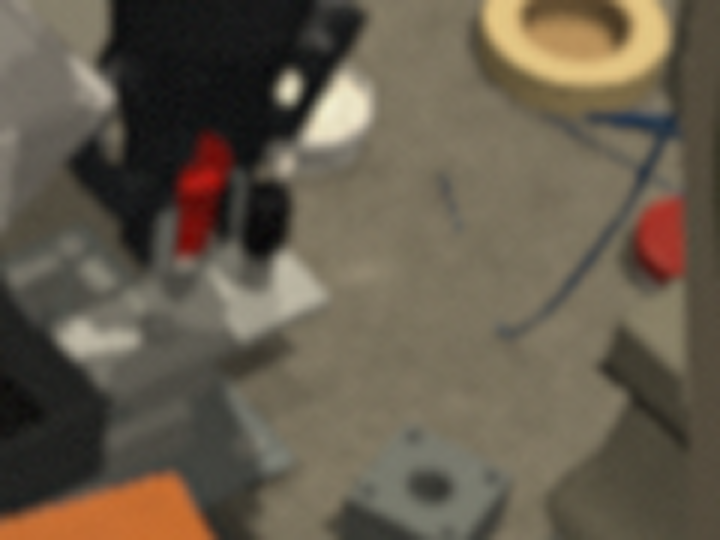

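Run:
```python
from h import *
crop('w7',225,215,345,395,4,'c16')
L=load('w7');p=L['p'].astype(int)
P=pc('w7');m=(p[...,0]>110)&(p[...,1]<60)&(abs(P[...,2]-133.5)<2.5)&(P[...,2]>120);q=P[m];print(len(q),(q.min(0)+q.max(0))/2,q.mean(0),q.min(0),q.max(0))
```

```text
4903 [ 674.3817458  -120.09275981  132.87776373] [ 673.65298591 -120.16156033  132.92768791] [ 659.99235078 -133.9306688   131.00722276] [ 688.77114081 -106.25485083  134.7483047 ]
```

View pics/c16.png

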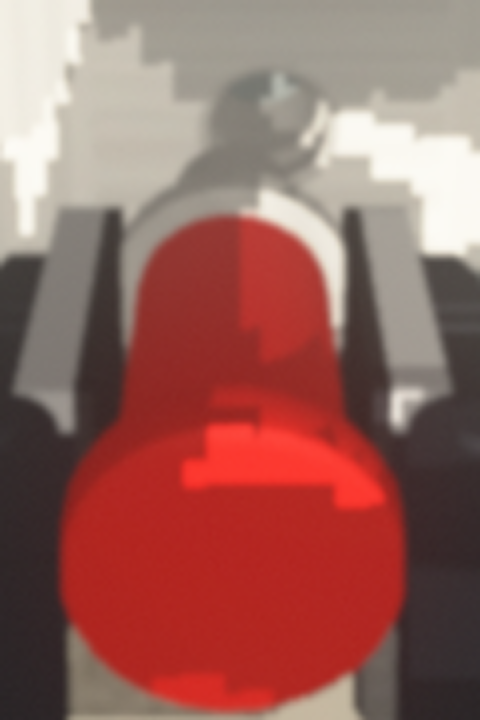

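Run:
```python
from h import *
def c(x,y): return 225+(x+.5)/4-.5,215+(y+.5)/4-.5
print(w('w7',*c(209,118),z=39.3),w('w7',*c(330,118),z=39.3),w('w7',*c(269,68),z=39.3))
# cap outline: left/right edges, bottom edge
print(w('w7',*c(234,712),z=133.4),w('w7',*c(60,560),z=133.4),w('w7',*c(406,560),z=133.4), w('w7',*c(234,423),z=133.4))
# collar rim
print(w('w7',*c(234,186),z=133.4-43),w('w7',*c(122,265),z=90),w('w7',*c(346,265),z=90))
for r in (1,2,0): print(w('w7',*c(234,600),rad=2))
```

```text
[ 675.8 -123.6   39.3] [ 676.1 -106.5   39.3] [ 668.4 -115.1   39.3]
[ 688.2 -120.1  133.4] [ 672.7 -133.7  133.4] [ 673.1 -106.2  133.4] [ 660.2 -119.7  133.4]
[ 661.3 -119.8   90.4] [ 670.7 -131.9   90. ] [ 671.1 -107.9   90. ]
[ 676.9 -119.9  133.3]
[ 676.9 -119.9  133.3]
[ 676.9 -119.9  133.3]
```

{"op": "jog_arm", "data": {
  "offset": [
    [3,1.5,0],
    [1.5,1,3],
    [0,0,4],
    [0,0,4]
  ],
  "delta_rot": [
    [0,0.2,0],
    [0,0,0],
    [0,0,0],
    [0,0,0]
  ],
  "jaw": [0,0,0,0]
}}

```text
time: 18.5
tool_pos: [681.8, -114.1, 78.1]
tcp_rot: [179.7, -0.0, 89.1]
ft_force: [-0.5, 0.0, -0.9]
finger_gap: 23.8
```

Run:
```python
from h import *
s=monitor.sense();print(s['time'],s['tool_pos'],s['tcp_rot'],s['ft_force'],s['finger_gap'])
snap('wrist','w8');crop('w8',225,215,345,395,4,'c17')
```

```text
18.5 [ 681.7664651 -114.0970902   78.1465178] [ 1.79737136e+02 -1.27686308e-02  8.91072505e+01] [-0.46025031  0.04001617 -0.89297492] 23.822261158106116
```

View pics/c17.png

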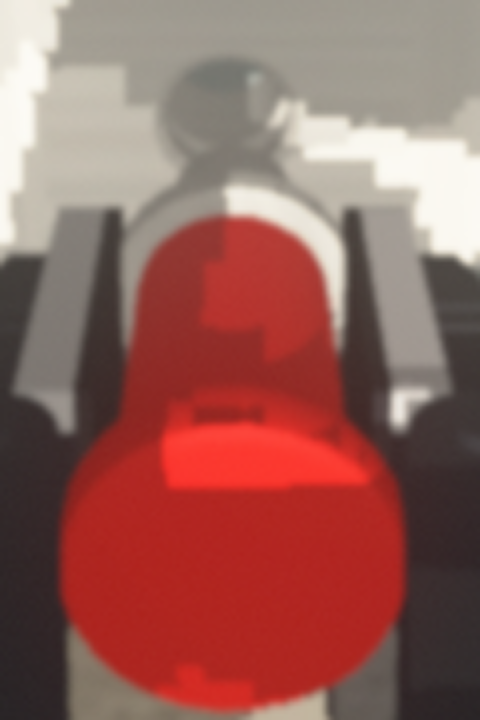

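Run:
```python
from h import *
def c(x,y): return 225+(x+.5)/4-.5,215+(y+.5)/4-.5
print(w('w8',*c(159,108),z=39.3),w('w8',*c(291,108),z=39.3),w('w8',*c(225,56),z=39.3))
z=133.4-8
print(w('w8',*c(234,712),z=z), w('w8',*c(234,423),z=z))
```

```text
[ 675.5 -124.4   39.3] [ 675.8 -106.6   39.3] [ 668.1 -115.3   39.3]
[ 692.3 -114.7  125.4] [ 664.3 -114.2  125.4]
```

{"op": "jog_arm", "data": {
  "offset": [
    [-1,-2,0],
    [0,-0.5,0]
  ],
  "delta_rot": [
    [0.3,0,0],
    [0,0,0]
  ],
  "jaw": [0,0]
}}

```text
time: 18.75
tool_pos: [678.4, -114.9, 76.8]
tcp_rot: [-179.8, -0.0, 89.1]
ft_force: [-0.4, -0.0, -1.3]
finger_gap: 23.5
```

{"op": "jog_arm", "data": {
  "offset": [
    [-0.4,1,1],
    [0,0,2],
    [0,0,3],
    [0,0,3],
    [0,0,2]
  ],
  "delta_rot": [
    [-0.1,0,0],
    [0,0,0],
    [0,0,0],
    [0,0,0],
    [0,0,0]
  ],
  "jaw": [0,0,0,0,0]
}}

```text
time: 19.25
tool_pos: [679.8, -115.8, 65.8]
tcp_rot: [180.0, -0.0, 89.1]
ft_force: [-0.1, 0.0, -1.0]
finger_gap: 24.1
```

{"op": "jog_arm", "data": {
  "offset": [
    [0.3,0,2],
    [0,0,3],
    [0,0,3],
    [0,0,1]
  ],
  "delta_rot": [
    [0,0,0],
    [0,0,0],
    [0,0,0],
    [0,0,0]
  ],
  "jaw": [0,0,0,0]
}}

```text
time: 19.65
tool_pos: [679.5, -115.3, 55.4]
tcp_rot: [-180.0, -0.0, 89.1]
ft_force: [0.2, 0.4, -1.3]
finger_gap: 23.6
```

{"op": "jog_arm", "data": {
  "offset": [
    [0,0,2],
    [0,0,3],
    [0,0,3],
    [0,0,2],
    [0,0,1]
  ],
  "delta_rot": [
    [0,0,0],
    [0,0,0],
    [0,0,0],
    [0,0,0],
    [0,0,0]
  ],
  "jaw": [0,0,0,0,0]
}}

```text
time: 20.15
tool_pos: [679.9, -115.5, 44.6]
tcp_rot: [180.0, -0.0, 89.1]
ft_force: [-6.9, 1.8, 11.0]
finger_gap: 24.1
```

{"op": "jog_arm", "data": {
  "offset": [
    [0,-0.8,0],
    [0,0,1.5],
    [0,0,1.5]
  ],
  "delta_rot": [
    [0,0,0],
    [0,0,0],
    [0,0,0]
  ],
  "jaw": [0,0,0]
}}

```text
time: 20.45
tool_pos: [680.4, -115.4, 44.0]
tcp_rot: [179.8, 0.0, 89.1]
ft_force: [-1.0, 2.5, 3.9]
finger_gap: 23.3
```

{"op": "jog_arm", "data": {
  "offset": [
    [0,-1.5,-1],
    [0,-0.5,2],
    [0,0,2],
    [0,0,2]
  ],
  "delta_rot": [
    [0.2,0,0],
    [0,0,0],
    [0,0,0],
    [0,0,0]
  ],
  "jaw": [0,0,0,0]
}}

```text
time: 20.85
tool_pos: [680.7, -116.2, 42.8]
tcp_rot: [179.7, 0.2, 89.1]
ft_force: [-13.2, 2.5, 18.4]
finger_gap: 23.5
```

Run:
```python
from h import *
s=monitor.sense();print(s['time'],s['tool_pos'],s['tcp_rot'],s['ft_force'],s['finger_gap'])
snap('wrist','w9');crop('w9',195,215,375,395,4,'c18')
print(w('w9',283,350,rad=3))
```

```text
20.85 [ 680.71122374 -116.20392399   42.77919759] [1.79725975e+02 1.62328729e-01 8.91435193e+01] [-13.1515141    2.48965694  18.419043  ] 23.544874291890817
[ 672.5 -116.5   93.2]
```

View pics/c18.png

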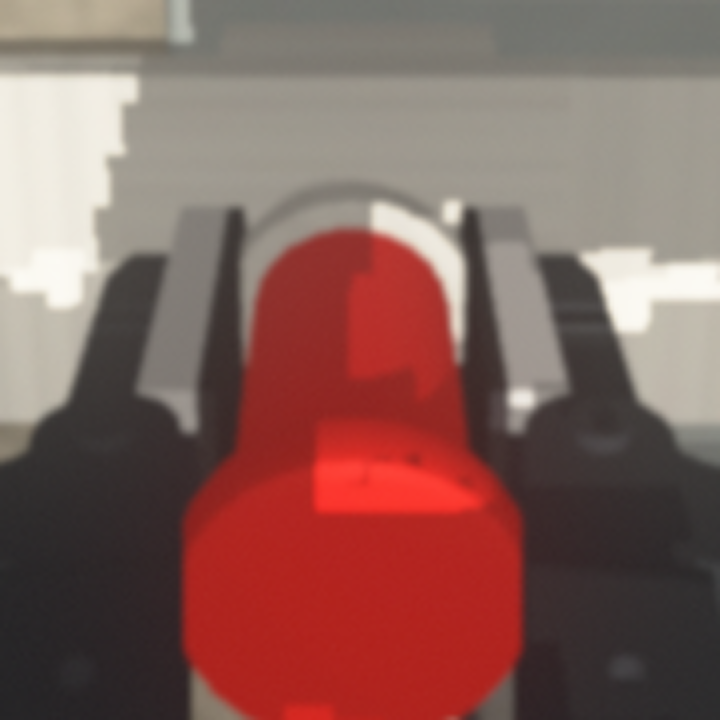

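{"op": "jog_arm", "data": {
  "offset": [
    [0,-1.5,-1],
    [0,-1,0],
    [0,0,0],
    [0,0,0],
    [0,0,0]
  ],
  "delta_rot": [
    [0.3,0,0],
    [0,0,0],
    [0,0,0],
    [0,0,0],
    [0,0,0]
  ],
  "jaw": [0,0,30,35,35]
}}

```text
time: 21.4
tool_pos: [678.8, -115.4, 44.2]
tcp_rot: [179.9, 0.1, 89.2]
ft_force: [0.4, 0.9, 3.2]
finger_gap: 29.5
```

Run:
```python
from h import *
s=monitor.sense();print(s['time'],s['tool_pos'],s['tcp_rot'],s['ft_force'],s['finger_gap'])
snap('wrist','w10');crop('w10',195,215,375,415,3,'c19')
P=pc('w10');p=load('w10')['p'].astype(int)
m=(p[...,0]>110)&(p[...,1]<60)&(P[...,2]>60)&(P[...,2]<110);q=P[m];print(np.percentile(q[:,2],[50,90,98]))
```

```text
21.4 [ 678.77325232 -115.39261441   44.17617577] [1.79938213e+02 1.26015610e-01 8.91791372e+01] [0.3992208  0.93088977 3.20827704] 29.535272892084016
[94.1622771  95.08206328 95.53097951]
```

View pics/c19.png

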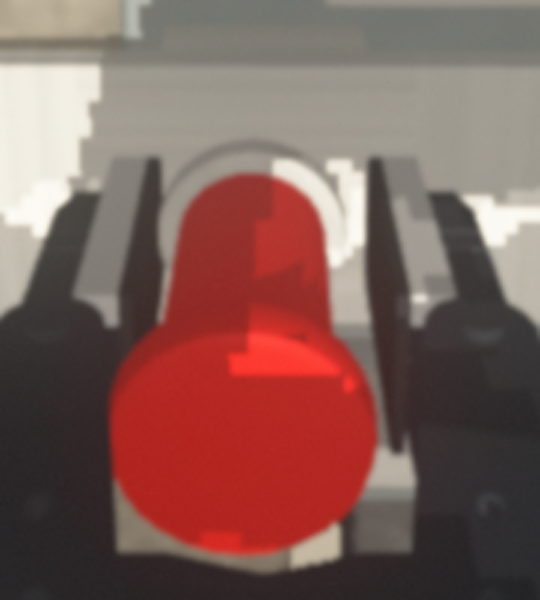

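{"op": "jog_arm", "data": {
  "offset": [
    [0,0,0],
    [0,0,0],
    [0,0,0]
  ],
  "delta_rot": [
    [0,0,0],
    [0,0,0],
    [0,0,0]
  ],
  "jaw": [60,60,60]
}}

```text
time: 21.75
tool_pos: [679.1, -109.7, 44.8]
tcp_rot: [180.0, -0.3, 89.3]
ft_force: [-0.0, -0.4, 1.5]
finger_gap: 51.0
```

Run:
```python
from h import *
s=monitor.sense();print(s['time'],s['tool_pos'],s['tcp_rot'],s['ft_force'],s['finger_gap'])
snap('wrist','w11');crop('w11',195,175,375,415,3,'c20')
P=pc('w11');p=load('w11')['p'].astype(int)
m=(p[...,0]>110)&(p[...,1]<60)&(P[...,2]>60)&(P[...,2]<110);q=P[m];print(np.percentile(q[:,2],[50,90,98]))
snap('scene','s11');crop('s11',320,140,420,230,6,'c21')
```

```text
21.75 [ 679.11428215 -109.6726119    44.78218882] [179.95639253  -0.26486409  89.3217342 ] [-0.02412171 -0.35772507  1.51594878] 51.04601844807199
[93.9686119  94.93823937 95.40637713]
```

View pics/c20.png

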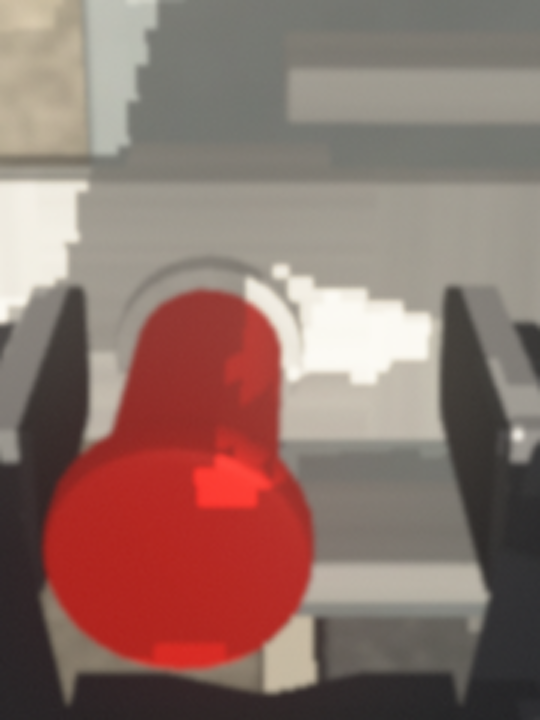

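View pics/c21.png

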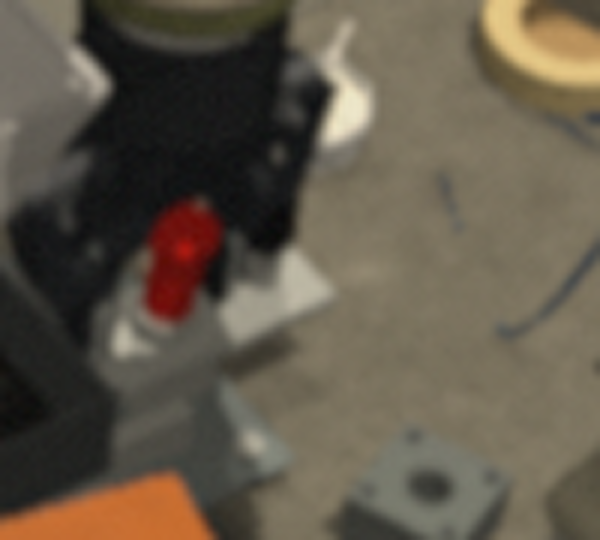

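{"op": "jog_arm", "data": {
  "offset": [
    [-3,0,0],
    [-2,0,-3],
    [0,0,-10],
    [0,0,-20],
    [0,0,-30],
    [0,0,-20],
    [0,0,-10]
  ],
  "delta_rot": [
    [0,0,0],
    [0,0,0],
    [0,0,0],
    [0,0,0],
    [0,0,0],
    [0,0,0],
    [0,0,0]
  ],
  "jaw": [48,48,48,48,48,48,48]
}}

```text
time: 22.55
tool_pos: [675.3, -119.3, 137.9]
tcp_rot: [-179.5, -0.1, 89.1]
ft_force: [-0.1, -0.1, 0.8]
finger_gap: 40.7
```

Run:
```python
from h import *
s=monitor.sense();print(s['time'],s['tool_pos'],s['tcp_rot'],s['ft_force'],s['finger_gap'])
snap('wrist','w12');crop('w12',195,155,445,335,3.2,'c22')
P=pc('w12');p=load('w12')['p'].astype(int)
m=(p[...,0]>110)&(p[...,1]<60)&(P[...,2]>60)&(P[...,2]<110);q=P[m];print(np.percentile(q[:,2],[50,90,98]),(q.min(0)+q.max(0))/2)
```

```text
22.55 [ 675.3223502  -119.31530877  137.86079505] [-1.79546933e+02 -1.47471723e-01  8.90970578e+01] [-0.11427992 -0.13884663  0.80145603] 40.68117547572761Traceback (most recent call last):
  File "<stdin>", line 5, in <module>
    return _quantile_unchecked(
        a, q, axis, out, overwrite_input, method, keepdims, weights)
    return _ureduce(a,
                    func=_quantile_ureduce_func,
    ...<5 lines>...
                    overwrite_input=overwrite_input,
                    method=method)
    r = func(a, **kwargs)
    result = _quantile(arr,
                       quantiles=q,
    ...<2 lines>...
                       out=out,
                       weights=wgt)
    slices_having_nans = np.isnan(arr[-1, ...])
                                  ~~~^^^^^^^^^
IndexError: index -1 is out of bounds for axis 0 with size 0
```

View pics/c22.png

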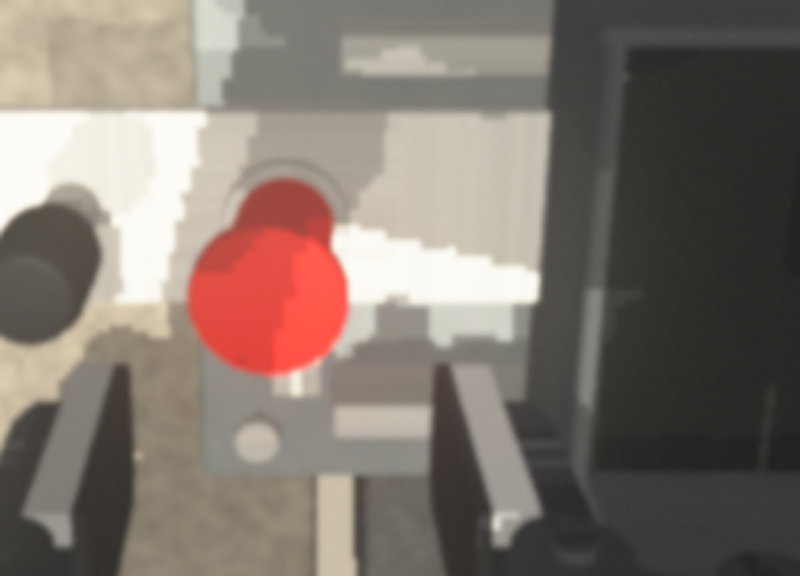

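Run:
```python
from h import *
P=pc('w12');p=load('w12')['p'].astype(int)
m=(p[...,0]>150)&(p[...,1]<110)&(P[...,2]>80)&(P[...,2]<110)&(abs(P[...,1]+116)<40);q=P[m];print(np.percentile(q[:,2],[5,50,90,98]),(q.min(0)+q.max(0))/2)
def c(x,y): return 195+(x+.5)/3.2-.5,155+(y+.5)/3.2-.5
print('knob',w('w12',*c(30,300)),'collar l r',w('w12',*c(225,215),z=45),w('w12',*c(347,215),z=45),w('w12',*c(285,158),z=45),'cap',w('w12',*c(188,298),z=92),w('w12',*c(348,298),z=92),w('w12',*c(268,375),z=92))
print('tongue edge/wall',w('w12',*c(552,200),z=39.3),'post mark',w('w12',*c(297,383),z=31.3))
print(w('w12',*c(268,300)),w('w12',*c(220,300)),w('w12',*c(320,300)),w('w12',*c(268,260)),w('w12',*c(268,350)))
```

```text
[93.44271131 95.20007468 96.30881565 96.9145305 ] [ 677.58809926 -122.80480352   93.44314804]
knob [ 678.1 -165.2   91.6] collar l r [ 679.2 -132.3   45. ] [ 679.7 -105.8   45. ] [ 666.5 -119.1   45. ] cap [ 678.  -136.8   92. ] [ 678.4 -108.2   92. ] [ 693.5 -122.8   92. ]
tongue edge/wall [679.  -60.   39.3] post mark [ 727.6 -117.    31.3]
[ 676.9 -122.5   95.7] [ 677.2 -130.9   94.9] [ 676.7 -113.4   96.7] [ 669.7 -122.3   95. ] [ 686.7 -122.7   95.5]
```

{"op": "jog_arm", "data": {
  "offset": [
    [-2,1,0],
    [-1,1,10],
    [0,0,14],
    [0,0,10],
    [0,0,4]
  ],
  "delta_rot": [
    [-0.4,0,0],
    [0,0,0],
    [0,0,0],
    [0,0,0],
    [0,0,0]
  ],
  "jaw": [41,41,41,41,41]
}}

```text
time: 23.1
tool_pos: [676.1, -122.9, 94.2]
tcp_rot: [-179.8, -0.2, 89.1]
ft_force: [-0.3, -0.1, 0.1]
finger_gap: 34.8
```

{"op": "jog_arm", "data": {
  "offset": [
    [0,2,8],
    [0,0,12],
    [0,0,12],
    [0,0,8],
    [0,0,3]
  ],
  "delta_rot": [
    [-0.2,-0.2,0],
    [0,0,0],
    [0,0,0],
    [0,0,0],
    [0,0,0]
  ],
  "jaw": [41,41,41,41,41]
}}

```text
time: 23.6
tool_pos: [677.6, -122.7, 48.2]
tcp_rot: [-179.9, 0.1, 89.1]
ft_force: [-21.5, 6.1, 42.0]
finger_gap: 34.9
```

Run:
```python
from h import *
s=monitor.sense();print(s['time'],s['tool_pos'],s['tcp_rot'],s['ft_force'],s['wrist_torque'],s['finger_gap'])
snap('wrist','w13');crop('w13',165,195,405,415,3.2,'c23')
snap('scene','s13');crop('s13',320,140,420,230,6,'c24')
P=pc('w13');p=load('w13')['p'].astype(int)
m=(p[...,0]>120)&(p[...,1]<90)&(P[...,2]>80)&(P[...,2]<110)&(abs(P[...,1]+116)<40);q=P[m];print(len(q),np.percentile(q[:,2],[5,50,90,98]),(q.min(0)+q.max(0))/2)
```

```text
23.6 [ 677.56499455 -122.68799934   48.22030386] [-1.79914851e+02  7.17846865e-02  8.90651401e+01] [-21.53826592   6.09662945  41.98255355] [-0.74436867  2.79191498 -0.77553594] 34.92630386007721
5598 [89.57497439 93.46895562 94.5748261  95.13470218] [ 676.65440929 -122.49677782   88.18489544]
```

View pics/c23.png

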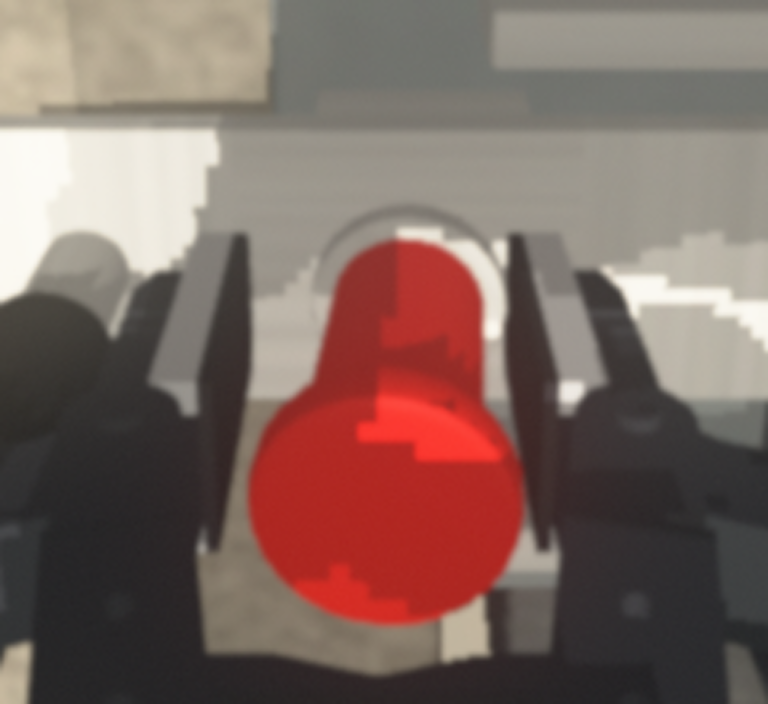

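View pics/c24.png

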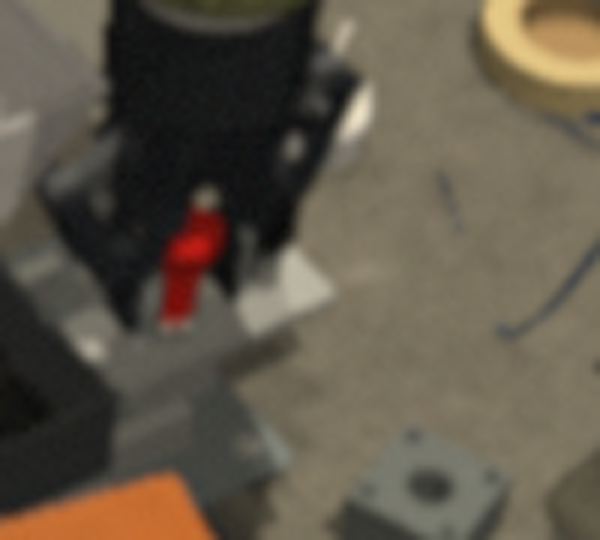

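{"op": "jog_arm", "data": {
  "offset": [
    [0,0,-3],
    [0,0,0],
    [0,0,0],
    [0,0,0],
    [0,0,0],
    [0,0,0]
  ],
  "delta_rot": [
    [0,0,0],
    [0,0,0],
    [0,0,0],
    [0,0,0],
    [0,0,0],
    [0,0,0]
  ],
  "jaw": [35,0,0,0,0,0]
}}

```text
time: 24.3
tool_pos: [678.0, -117.9, 50.9]
tcp_rot: [-179.9, -0.3, 89.2]
ft_force: [-0.0, 1.9, 0.5]
finger_gap: 23.4
```

{"op": "jog_arm", "data": {
  "offset": [
    [1,0,-1],
    [1.5,0,0],
    [0.5,0,0],
    [0,0,0]
  ],
  "delta_rot": [
    [0,-0.3,0],
    [0,0,0],
    [0,0,0],
    [0,0,0]
  ],
  "jaw": [0,0,0,0]
}}

```text
time: 24.7
tool_pos: [677.9, -116.6, 51.5]
tcp_rot: [-179.9, 0.2, 89.1]
ft_force: [0.0, -0.2, -0.6]
finger_gap: 23.4
```

{"op": "jog_arm", "data": {
  "offset": [
    [1.5,0,0],
    [1,0,0]
  ],
  "delta_rot": [
    [0,0.2,0],
    [0,0,0]
  ],
  "jaw": [0,0]
}}

```text
time: 24.9
tool_pos: [677.9, -114.9, 51.5]
tcp_rot: [-179.9, 0.0, 89.1]
ft_force: [0.9, -5.1, -1.1]
finger_gap: 23.4
```

Run:
```python
from h import *
s=monitor.sense();print(s['time'],s['tool_pos'],s['tcp_rot'],s['ft_force'],s['wrist_torque'],s['finger_gap'])
snap('wrist','w14');crop('w14',165,195,405,415,3.2,'c25')
print(w('w14',*(180,300)))
P=pc('w14');p=load('w14')['p'].astype(int)
m=(p[...,0]>110)&(p[...,1]<90)&(P[...,2]>92)&(P[...,2]<110)&(abs(P[...,1]+116)<40);q=P[m];print(len(q),np.percentile(q[:,2],[5,50,90,98]),(q.min(0)+q.max(0))/2)
```

```text
24.9 [ 677.89036747 -114.85436983   51.49800846] [-1.79943602e+02  7.60833363e-03  8.90777507e+01] [ 0.90949386 -5.1038357  -1.06689022] [-1.00835337 -0.05730708  0.01521885] 23.36432640686811
[ 671.2 -155.2   71.5]
5054 [93.50382755 95.18958892 95.9015667  96.28292311] [ 676.81958629 -115.5254185    94.42706103]
```

View pics/c25.png

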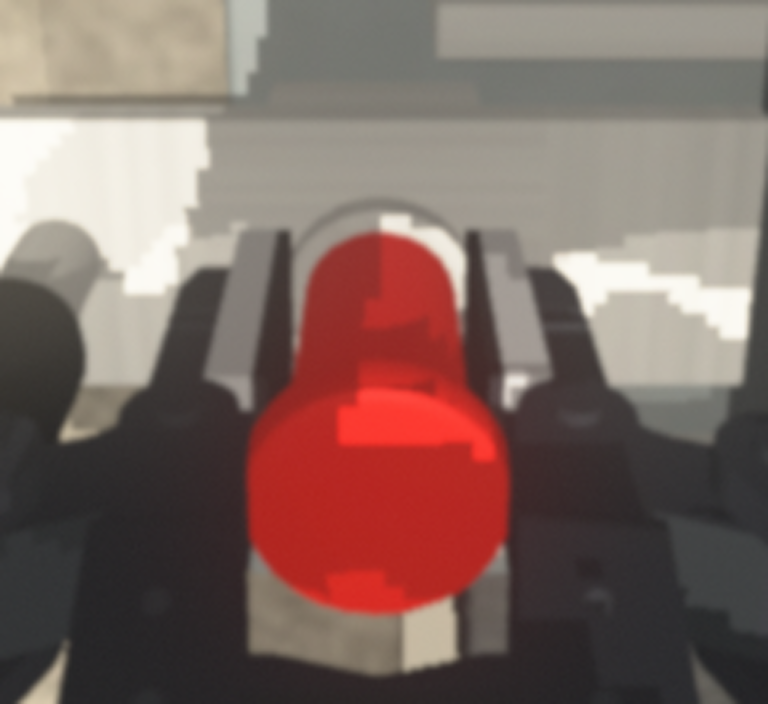

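{"op": "jog_arm", "data": {
  "offset": [
    [-0.6,0,-1],
    [0,0,-4],
    [0,0,-6],
    [0,0,-8],
    [0,0,-10],
    [0,0,-12],
    [0,0,-8],
    [0,0,0],
    [0,0,0],
    [0,0,0],
    [0,0,0],
    [0,0,0],
    [0,0,0],
    [0,0,0],
    [0,0,0]
  ],
  "delta_rot": [
    [0,0,0],
    [0,0,0],
    [0,0,0],
    [0,0,0],
    [0,0,0],
    [0,0,0],
    [0,0,0],
    [0,0,8],
    [0,0,8],
    [0,0,8],
    [0,0,8],
    [0,0,6],
    [0,0,4],
    [0,0,0],
    [0,0,0]
  ],
  "jaw": [0,0,0,0,0,0,0,0,0,0,0,0,0,0,0]
}}

```text
time: 26.45
tool_pos: [681.1, -113.5, 114.6]
tcp_rot: [179.7, -0.3, 45.6]
ft_force: [0.5, 0.3, -0.7]
finger_gap: 23.3
```

Run:
```python
from h import *
s=monitor.sense();print(s['time'],s['tool_pos'],s['tcp_rot'],s['ft_force'],s['wrist_torque'],s['finger_gap'])
snap('wrist','w15')
P=pc('w15');p=load('w15')['p'].astype(int)
m=(p[...,0]>110)&(p[...,1]<90)&(P[...,2]>92)&(abs(P[...,2]-s['tool_pos'][2]-47)<6)&(abs(P[...,1]+116)<40);q=P[m];z=np.median(q[:,2]);print(z,len(q));q=q[abs(q[:,2]-z)<2.5];print((q.min(0)+q.max(0))/2,q.min(0),q.max(0))
```

```text
26.45 [ 681.06500098 -113.45988545  114.59567895] [179.71664886  -0.34927926  45.60368015] [ 0.52565476  0.29193228 -0.67630622] [0.02853168 0.02384739 0.02850023] 23.310771082998265
158.32901277241444 4918
[ 679.44640552 -114.33645229  158.12367591] [ 665.03625887 -128.86243821  155.83056832] [693.85655216 -99.81046638 160.41678349]
```

View pics/w15.png

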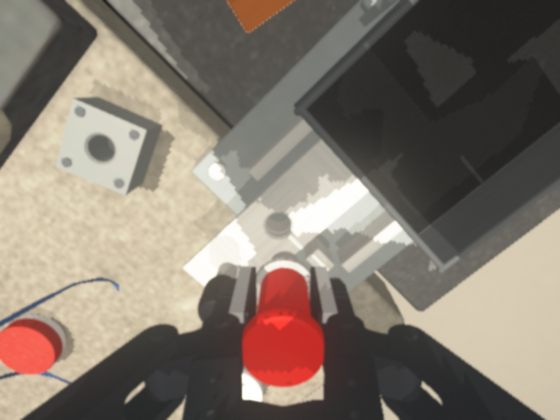

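Run:
```python
from h import *
crop('w15',240,190,350,290,7,'c26')
```

```text
(no output)
```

View pics/c26.png

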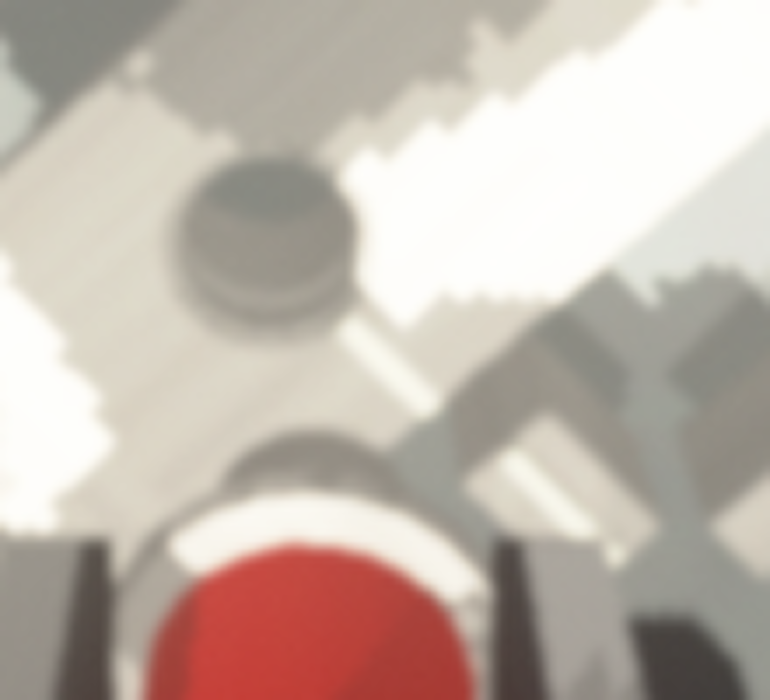

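Run:
```python
from h import *
def c(x,y): return 240+(x+.5)/7-.5,190+(y+.5)/7-.5
a=w('w15',*c(178,245),z=39.3);b=w('w15',*c(358,245),z=39.3);t=w('w15',*c(268,155),z=39.3);bt=w('w15',*c(268,340),z=39.3)
print('hole',(a+b)/2,(t+bt)/2,np.hypot(*(a-b)[:2]),np.hypot(*(t-bt)[:2]))
print('tm',w('w15',*c(350,327),z=39.3),w('w15',*c(428,405),z=39.3),'fm',w('w15',*c(508,460),z=31.3),w('w15',*c(590,535),z=31.3))
z=158.3-43
print('collar',w('w15',*c(118,590),z=z),w('w15',*c(495,590),z=z),w('w15',*c(310,488),z=z))
s=monitor.sense();R=45.6*np.pi/180;print('toolx',np.cos(R),np.sin(R),'tooly',np.sin(R),-np.cos(R))
```

```text
hole [ 678.15 -115.95   39.3 ] [ 678.45 -116.2    39.3 ] 16.40548688701436 18.17278184538623
tm [ 689.3 -116.2   39.3] [ 700.1 -116.5   39.3] fm [ 712.8 -117.2   31.3] [ 724.4 -117.    31.3]
collar [ 667.7 -118.1  115.3] [ 684.2 -101.3  115.3] [ 671.1 -104.6  115.3]
toolx 0.6996633405133653 0.7144726796328035 tooly 0.7144726796328035 -0.6996633405133653
```

{"op": "jog_arm", "data": {
  "offset": [
    [-2,0,4],
    [-0.7,0,8],
    [0,0,10],
    [0,0,8],
    [0,0,3]
  ],
  "delta_rot": [
    [0.3,-0.3,0],
    [0,0,0],
    [0,0,0],
    [0,0,0],
    [0,0,0]
  ],
  "jaw": [0,0,0,0,0]
}}

```text
time: 27.0
tool_pos: [678.9, -115.5, 78.7]
tcp_rot: [-179.9, -0.0, 45.8]
ft_force: [-0.0, -1.3, -0.2]
finger_gap: 23.6
```

Run:
```python
from h import *
s=monitor.sense();print(s['time'],s['tool_pos'],s['tcp_rot'],s['ft_force'],s['finger_gap'])
snap('wrist','w16');crop('w16',230,210,340,310,7,'c27')
```

```text
27.0 [ 678.88220118 -115.54933229   78.72721328] [-1.79945203e+02 -1.79468062e-02  4.58074927e+01] [-0.0414251  -1.33334296 -0.16396122] 23.58917726321046
```

View pics/c27.png

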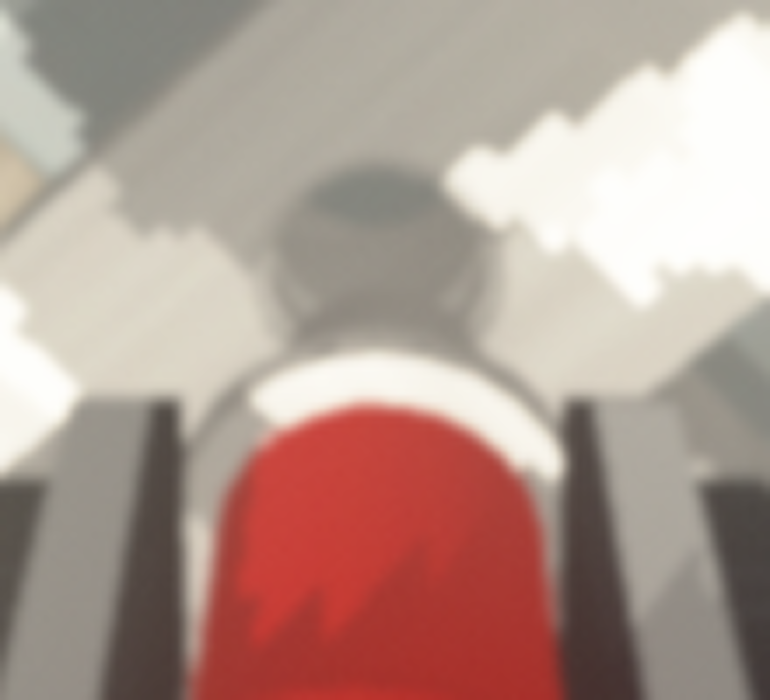

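Run:
```python
from h import *
def c(x,y): return 230+(x+.5)/7-.5,210+(y+.5)/7-.5
R=45.8*np.pi/180;ty=np.array([np.sin(R),-np.cos(R)]);tx=np.array([np.cos(R),np.sin(R)])
f=lambda p:(p[:2]@tx,p[:2]@ty)
print('hole L R',f(w('w16',*c(270,265),z=39.3)),f(w('w16',*c(492,265),z=39.3)),'top',f(w('w16',*c(381,162),z=39.3)))
z=78.7+43.7-43
print('collar L,R',f(w('w16',*c(186,470),z=z)),f(w('w16',*c(566,470),z=z)),'front',f(w('w16',*c(378,349),z=z)))
# foot visible: shaft left/right near (292,335),(478,335)
zf=78.7+43.7-76+9
print('shaft front',f(w('w16',*c(378,295),z=zf)))
print('tcp',f(np.array([678.88,-115.55])))
```

```text
hole L R (np.float64(381.11736789903074), np.float64(565.7585013817422)) (np.float64(398.4427571784369), np.float64(565.7882724589165)) top (np.float64(389.72424429179574), np.float64(557.1097050053864))
collar L,R (np.float64(377.49605846514623), np.float64(561.7477510798587)) (np.float64(401.18676299230475), np.float64(561.7249693575641)) front (np.float64(389.49276746216407), np.float64(553.4291590571141))
shaft front (np.float64(389.52952385779633), np.float64(560.9257348732705))
tcp (np.float64(390.4524243118936), np.float64(567.2537009566046))
```

{"op": "jog_arm", "data": {
  "offset": [
    [0.3,-1.3,0],
    [0,0,2],
    [0,0,3],
    [0,0,3],
    [0,0,2]
  ],
  "delta_rot": [
    [0,0,0],
    [0,0,0],
    [0,0,0],
    [0,0,0],
    [0,0,0]
  ],
  "jaw": [0,0,0,0,0]
}}

```text
time: 27.55
tool_pos: [678.3, -114.2, 68.2]
tcp_rot: [-180.0, -0.0, 45.8]
ft_force: [-0.7, 0.5, -0.2]
finger_gap: 23.7
```

{"op": "jog_arm", "data": {
  "offset": [
    [0,0,2],
    [0,0,3],
    [0,0,3],
    [0,0,2]
  ],
  "delta_rot": [
    [0,0,0],
    [0,0,0],
    [0,0,0],
    [0,0,0]
  ],
  "jaw": [0,0,0,0]
}}

```text
time: 27.95
tool_pos: [678.6, -114.3, 57.7]
tcp_rot: [-180.0, -0.1, 45.8]
ft_force: [0.2, -0.4, -1.0]
finger_gap: 23.9
```

{"op": "jog_arm", "data": {
  "offset": [
    [0,0,2],
    [0,-0.2,3],
    [0,0,3],
    [0,-0.2,2],
    [0,0,1]
  ],
  "delta_rot": [
    [0,0,0],
    [0,0,0],
    [0,0,0],
    [0,0,0],
    [0,0,0]
  ],
  "jaw": [0,0,0,0,0]
}}

```text
time: 28.45
tool_pos: [678.1, -114.1, 45.4]
tcp_rot: [-180.0, -0.0, 45.8]
ft_force: [-0.6, 0.4, -0.7]
finger_gap: 23.8
```

{"op": "jog_arm", "data": {
  "offset": [
    [0,0,1.5],
    [0,0,1],
    [0,0,0]
  ],
  "delta_rot": [
    [0,0,0],
    [0,0,0],
    [0,0,0]
  ],
  "jaw": [0,0,0]
}}

```text
time: 28.75
tool_pos: [678.5, -114.3, 44.3]
tcp_rot: [180.0, -0.1, 45.8]
ft_force: [-0.6, -0.6, -1.0]
finger_gap: 23.8
```

{"op": "jog_arm", "data": {
  "offset": [
    [0,0,0],
    [0,0,0],
    [0,0,0],
    [0,0,-5],
    [0,0,-15],
    [0,0,-30],
    [0,0,-30],
    [0,0,-10]
  ],
  "delta_rot": [
    [0,0,0],
    [0,0,0],
    [0,0,0],
    [0,0,0],
    [0,0,0],
    [0,0,0],
    [0,0,0],
    [0,0,0]
  ],
  "jaw": [45,45,45,45,45,45,45,45]
}}

```text
time: 29.55
tool_pos: [677.4, -113.9, 137.9]
tcp_rot: [-179.9, 0.0, 45.8]
ft_force: [0.6, -0.1, 0.7]
finger_gap: 38.1
```

Run:
```python
from h import *
s=monitor.sense();print(s['time'],s['tool_pos'],s['tcp_rot'],s['ft_force'],s['finger_gap'])
snap('wrist','w17');crop('w17',200,190,350,340,5,'c28')
P=pc('w17');p=load('w17')['p'].astype(int)
m=(p[...,0]>140)&(p[...,1]<110)&(P[...,2]>80)&(abs(P[...,1]+116)<30);q=P[m];print(len(q),np.percentile(q[:,2],[5,25,50,90,98]))
z=np.median(q[:,2]);q=q[abs(q[:,2]-z)<2.5];A=np.c_[q[:,:2]-q[:,:2].mean(0),np.ones(len(q))];print(q.mean(0),np.linalg.lstsq(A,q[:,2],rcond=None)[0],(q.min(0)+q.max(0))/2)
```

```text
29.55 [ 677.37792964 -113.88162729  137.91228132] [-1.79881842e+02  2.22445670e-02  4.58209077e+01] [ 0.60048187 -0.13238439  0.70197109] 38.113388535420476
1785 [86.6721021  87.92253507 88.39913041 89.21930786 89.7315541 ]
[ 677.42855812 -115.78047259   88.39277388] [ 7.57721632e-03 -1.42798322e-02  8.83927739e+01] [ 677.76451024 -116.1060507    88.18421449]
```

View pics/c28.png

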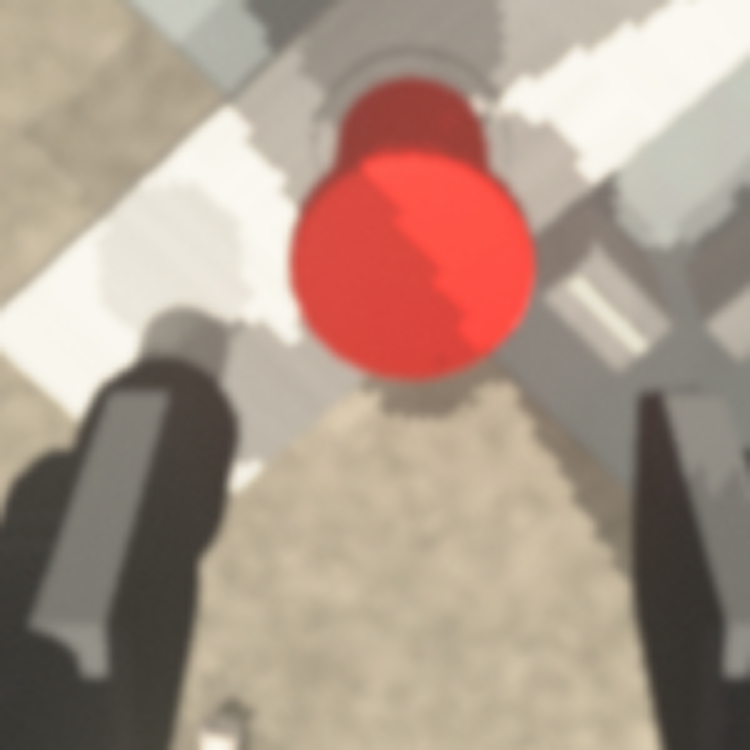

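Run:
```python
from h import *
snap('top','t18');crop('t18',155,180,255,270,7,'c29')
P=pc('t18');p=load('t18')['p'].astype(int)
m=(P[...,2]>57)&(P[...,2]<75)&(P[...,0]>540)&(P[...,0]<760)&(P[...,1]>200)&(P[...,1]<420)&(p.max(-1)<90)
n,l,st,ce=cv2.connectedComponentsWithStats(m.astype(np.uint8))
for i in range(1,n):
    if st[i,4]>15:
        q=P[l==i];print(st[i,4],(q.min(0)+q.max(0))/2,q.mean(0))
for c in [(198,258),(252,238),(271,302),(217,320)]: print('box',w('t18',*c,z=133))
for c in [(166.5,237.5),(223.5,192),(243.5,216),(188,262.5)]: print('tray',w('t18',*c,z=19))
```

```text
52 [697.78551278 254.18354371  64.18495375] [697.84177212 253.25497121  63.53206909]
54 [655.14023298 302.43440229  65.16776027] [655.06059286 301.87741928  63.48226994]
48 [603.62227968 303.81340513  63.09154674] [603.85284213 304.17335246  63.36856895]
60 [597.53463025 368.43823637  63.80796128] [597.59566006 367.96930185  63.45621442]
box [534.3 294.8 133. ]
box [579.5 160.9 133. ]
box [422.6 117.7 133. ]
box [385.1 247.7 133. ]
tray [604.9 407.2  19. ]
tray [730.6 248.4  19. ]
tray [658.9 192.2  19. ]
tray [533.6 346.2  19. ]
```

View pics/c29.png

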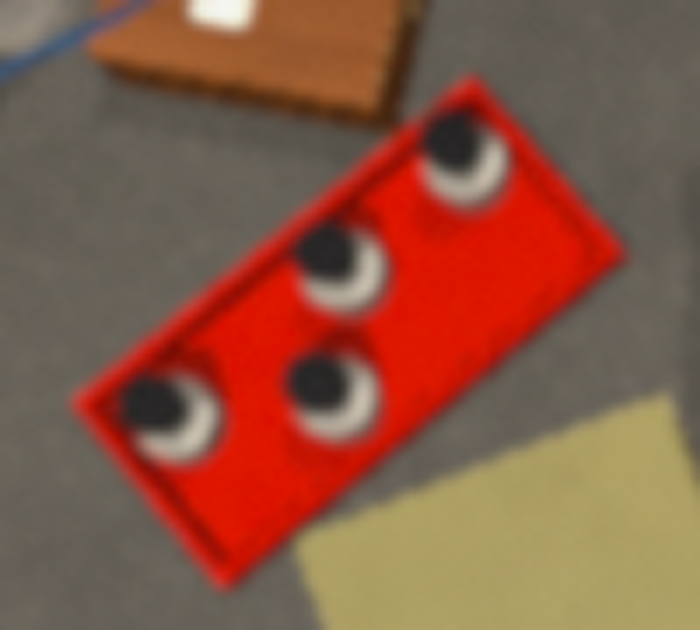

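{"op": "jog_arm", "data": {
  "offset": [
    [0,0,-40],
    [0,0,-50],
    [0,0,-50],
    [0,0,-50],
    [0,0,-20],
    [0,0,0],
    [0,0,0]
  ],
  "delta_rot": [
    [0,0,-8],
    [0,0,-8],
    [0,0,-8],
    [0,0,-8],
    [0,0,-8],
    [0,0,-4],
    [0,0,0]
  ],
  "jaw": [60,60,60,60,60,60,60]
}}

```text
time: 30.35
tool_pos: [674.5, -113.4, 339.8]
tcp_rot: [-178.8, -0.4, 91.6]
ft_force: [0.4, 0.9, 0.0]
finger_gap: 51.1
```

Run:
```python
from h import *
s=monitor.sense();print(s['time'],s['tool_pos'],s['tcp_rot'],s['joint_pos'])
def c1(x,y): return 255+(x+.5)/5-.5,145+(y+.5)/5-.5
for p in [(245,98),(328,98),(328,290),(245,290)]: print(w('top0',*c1(*p),z=200))
P=pc('t18')
print('brown',w('t18',185,170),w('t18',193,180),w('t18',208,192),w('t18',213,165))
m=(P[...,2]>228)&(abs(P[...,0]-695)<90)&(abs(P[...,1]-10)<75);q=P[m];print(q.min(0),q.max(0))
```

```text
30.35 [ 674.46021182 -113.37632497  339.83109244] [-178.82759886   -0.36619387   91.57032019] [-1.38574399e+01  2.13918444e+01  5.78507302e+01  4.19731681e-02
  1.01984988e+02 -1.05423231e+02]
[745.7  28.2 200. ]
[744.4 -11.9 200. ]
[649.1  -6.9 200. ]
[650.4  32.4 200. ]
brown [789.5 351.5  50.7] [759.7 328.8  50.2] [723.4 286.5  51.4] [801.3 272.9  51.8]
[605.02510058 -64.97277464 228.00335656] [756.9890797   52.07111511 567.08680139]
```

{"op": "jog_arm", "data": {
  "offset": [
    [45,3,0],
    [48,3,0],
    [48,3,0],
    [48,3,0],
    [48,3,0],
    [48,3,0],
    [45,3,0],
    [25,2,0],
    [10,0,20],
    [0,0,40],
    [0,0,45],
    [0,0,45],
    [0,0,25],
    [0,0,5]
  ],
  "delta_rot": [
    [-1,-0.4,1],
    [0,0,0],
    [0,0,0],
    [0,0,0],
    [0,0,0],
    [0,0,0],
    [0,0,0],
    [0,0,0],
    [0,0,0],
    [0,0,0],
    [0,0,0],
    [0,0,0],
    [0,0,0],
    [0,0,0]
  ],
  "jaw": [60,60,60,60,60,60,60,60,60,60,60,60,60,60]
}}

```text
time: 31.75
tool_pos: [681.6, 264.0, 117.3]
tcp_rot: [-177.5, 0.5, 88.3]
ft_force: [-0.2, 0.3, -0.7]
finger_gap: 51.1
```

```bash
cat >> h.py <<'E'
def plungers(f,zlo=56,zhi=76,amin=15,dark=95):
    P=pc(f);p=load(f)['p'].astype(int)
    m=(P[...,2]>zlo)&(P[...,2]<zhi)&(P[...,0]>530)&(P[...,0]<740)&(P[...,1]>195)&(P[...,1]<420)&(p.max(-1)<dark)
    n,l,st,ce=cv2.connectedComponentsWithStats(m.astype(np.uint8))
    for i in range(1,n):
        if st[i,4]>amin:
            q=P[l==i];print('px',ce[i].round(0),st[i,4],((q.min(0)+q.max(0))/2).round(1),q.mean(0).round(1),(q.max(0)-q.min(0)).round(1))
E
python3 - <<'E'
from h import *
s=monitor.sense();print(s['time'],s['tool_pos'],s['tcp_rot'])
snap('wrist','w19');plungers('w19',amin=60)
E
```

```text
31.75 [681.64596517 264.01258728 117.31891025] [-177.54056835    0.54243957   88.32100318]
px [173.  15.] 1042 [558.5 215.2  66. ] [559.3 212.5  65.9] [14.5 40.3 20. ]
px [487.  87.] 1159 [597.3 368.2  63.6] [597.4 370.8  64.5] [23.1 24.8  6.1]
px [270. 268.] 1272 [697.4 254.4  62.3] [696.4 254.6  64.3] [25.1 23.7  8.4]
```

View pics/w19.png

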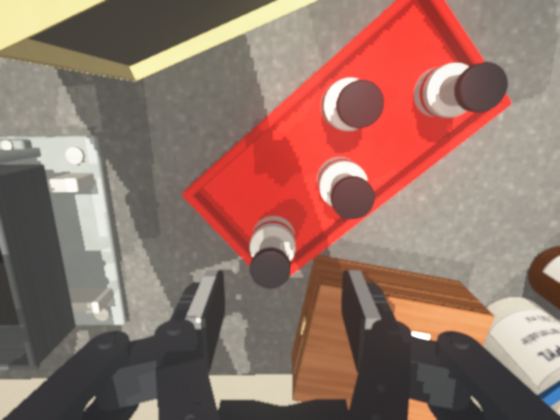

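{"op": "jog_arm", "data": {
  "offset": [
    [-5,8,0],
    [-4,6,5],
    [-1,2,12],
    [0,0,15],
    [0,0,15]
  ],
  "delta_rot": [
    [-2.5,0.5,0],
    [0,0,0],
    [0,0,0],
    [0,0,0],
    [0,0,0]
  ],
  "jaw": [50,50,50,50,50]
}}

```text
time: 32.3
tool_pos: [701.6, 253.9, 73.7]
tcp_rot: [179.6, -0.1, 88.1]
ft_force: [0.2, -1.3, -0.1]
finger_gap: 42.7
```

{"op": "jog_arm", "data": {
  "offset": [
    [0,-4,5],
    [0,-1,12],
    [0,0,10],
    [0,0,6],
    [0,0,0],
    [0,0,0],
    [0,0,0],
    [0,0,0],
    [0,0,0]
  ],
  "delta_rot": [
    [0.4,0,0],
    [0,0,0],
    [0,0,0],
    [0,0,0],
    [0,0,0],
    [0,0,0],
    [0,0,0],
    [0,0,0],
    [0,0,0]
  ],
  "jaw": [50,50,50,50,50,0,0,0,0],
  "newtons": 50
}}

```text
time: 33.2
tool_pos: [693.8, 254.2, 33.9]
tcp_rot: [-179.7, -0.0, 88.1]
ft_force: [0.1, 0.1, -1.8]
finger_gap: 22.8
```

{"op": "jog_arm", "data": {
  "offset": [
    [0,0,-8],
    [0,0,-15],
    [0,0,-30],
    [0,0,-40],
    [0,0,-50],
    [0,0,-50],
    [0,0,-40],
    [0,0,-20]
  ],
  "delta_rot": [
    [0,0,0],
    [0,0,0],
    [0,0,0],
    [0,0,0],
    [0,0,0],
    [0,0,0],
    [0,0,0],
    [0,0,0]
  ],
  "jaw": [0,0,0,0,0,0,0,0]
}}

```text
time: 34.0
tool_pos: [692.8, 253.2, 300.2]
tcp_rot: [-179.4, 0.1, 88.1]
ft_force: [1.0, 0.6, -0.5]
finger_gap: 22.3
```

Run:
```python
from h import *
s=monitor.sense();print(s['time'],s['tool_pos'],s['tcp_rot'],s['ft_force'],s['finger_gap'])
snap('wrist','w20')
```

```text
34.0 [692.76727547 253.16363186 300.15119996] [-1.79444804e+02  5.51748059e-02  8.80837613e+01] [ 1.03132367  0.61268856 -0.51271348] 22.335650557400754
```

View pics/w20.png

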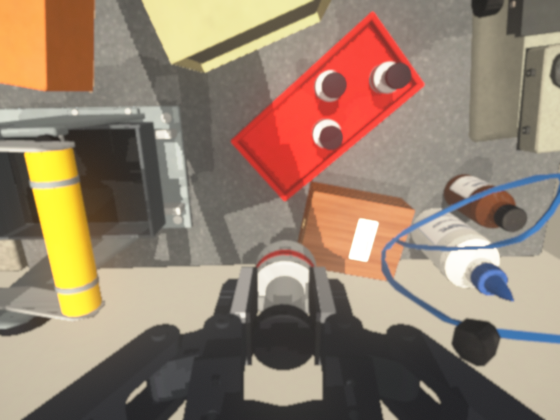

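{"op": "jog_arm", "data": {
  "offset": [
    [-35,4,0],
    [-45,6,0],
    [-45,6,0],
    [-45,6,0],
    [-40,5,0],
    [-20,2,0],
    [-6,0,0],
    [0,0,0]
  ],
  "delta_rot": [
    [-0.6,0,-1],
    [0,0,0],
    [0,0,0],
    [0,0,0],
    [0,0,0],
    [0,0,0],
    [0,0,0],
    [0,0,0]
  ],
  "jaw": [0,0,0,0,0,0,0,0]
}}

```text
time: 34.85
tool_pos: [719.5, 10.8, 317.7]
tcp_rot: [178.8, -0.2, 89.3]
ft_force: [-0.2, 0.8, -1.7]
finger_gap: 22.4
```

Run:
```python
from h import *
s=monitor.sense();print(s['time'],s['tool_pos'],s['tcp_rot'],s['ft_force'],s['finger_gap'])
snap('wrist','w21')
```

```text
34.85 [719.54378619  10.84063713 317.7080306 ] [ 1.78750006e+02 -1.75654759e-01  8.93365144e+01] [-0.21784852  0.8393387  -1.73689736] 22.37920634267242
```

View pics/w21.png

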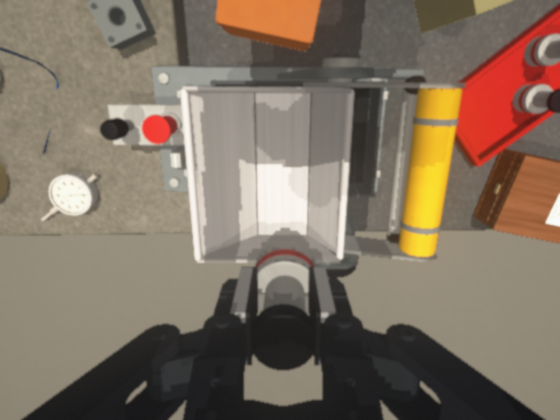

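Run:
```python
from h import *
crop('w21',175,75,365,275,4,'c30')
for p in [(184,89),(351,89),(198,259),(344,257)]: print('rim',w('w21',*p,z=240),w('w21',*p))
```

```text
rim [636.9 -44.1 240. ] [636.9 -44.1 240. ]
rim [637.9  51.1 240. ] [638.   51.7 236.7]
rim [744.9 -45.9 240. ] [744.8 -45.8 240.2]
rim [744.6  52.  240. ] [754.9  55.8 219.8]
```

View pics/c30.png

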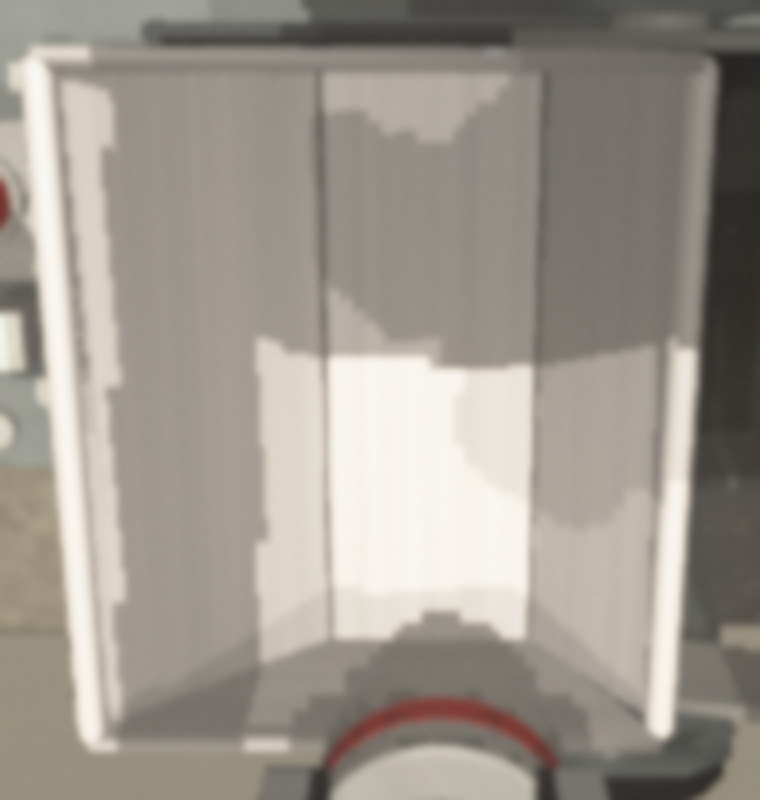

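Run:
```python
from h import *
def c(x,y): return 175+(x+.5)/4-.5,75+(y+.5)/4-.5
for p in [(330,638),(528,638),(325,360),(535,360),(318,75),(545,75),(330,590)]: print(p,w('w21',*c(*p),z=199.5),w('w21',*c(*p)))
for p in [(40,50),(705,65),(95,745),(658,735)]: print(p,w('w21',*c(*p),z=239))
```

```text
(330, 638) [744.7  -8.8 199.5] [744.3  -8.7 200.3]
(528, 638) [745.1  29.6 199.5] [745.3  29.7 199.2]
(325, 360) [690.   -7.8 199.5] [689.9  -7.7 199.9]
(535, 360) [690.4  30.3 199.5] [690.2  30.2 200.2]
(318, 75) [640.9  -7.2 199.5] [640.8  -7.1 200.7]
(545, 75) [641.3  31.3 199.5] [640.1  28.2 239.8]
(330, 590) [734.7  -8.4 199.5] [734.6  -8.4 199.7]
(40, 50) [635.9 -43.9 239. ]
(705, 65) [639.   51.2 239. ]
(95, 745) [746.8 -46.  239. ]
(658, 735) [746.1  49.  239. ]
```

{"op": "jog_arm", "data": {
  "offset": [
    [0,0,5],
    [0,0,12],
    [0,0,15],
    [0,0,15],
    [0,0,8],
    [0,0,3]
  ],
  "delta_rot": [
    [1.2,0,0],
    [0,0,0],
    [0,0,0],
    [0,0,0],
    [0,0,0],
    [0,0,0]
  ],
  "jaw": [0,0,0,0,0,0]
}}

```text
time: 35.5
tool_pos: [718.6, 18.9, 252.9]
tcp_rot: [-179.8, -0.3, 89.8]
ft_force: [0.6, 0.8, -0.8]
finger_gap: 22.3
```

{"op": "jog_arm", "data": {
  "offset": [
    [-5,2,0],
    [-2.5,1,0],
    [0,0,4],
    [0,0,6],
    [0,0,5],
    [0,0,2]
  ],
  "delta_rot": [
    [-0.2,-0.3,0],
    [0,0,0],
    [0,0,0],
    [0,0,0],
    [0,0,0],
    [0,0,0]
  ],
  "jaw": [0,0,0,0,0,0]
}}

```text
time: 36.1
tool_pos: [722.4, 10.2, 235.6]
tcp_rot: [179.9, 0.1, 89.8]
ft_force: [0.1, 0.1, -2.1]
finger_gap: 22.4
```

Lower slightly, release, and rise.

{"op": "jog_arm", "data": {
  "offset": [
    [0,0,2],
    [0,0,0],
    [0,0,0],
    [0,0,0],
    [0,0,-5],
    [0,0,-15],
    [0,0,-30],
    [0,0,-40],
    [0,0,-20]
  ],
  "delta_rot": [
    [0,0,0],
    [0,0,0],
    [0,0,0],
    [0,0,0],
    [0,0,0],
    [0,0,0],
    [0,0,0],
    [0,0,0],
    [0,0,0]
  ],
  "jaw": [0,38,42,42,42,42,42,42,42]
}}

```text
time: 37.0
tool_pos: [720.6, 10.6, 347.7]
tcp_rot: [-179.9, 0.1, 89.8]
ft_force: [0.4, 0.3, 1.1]
finger_gap: 35.8
```

Run:
```python
from h import *
s=monitor.sense();print(s['time'],s['tool_pos'],s['tcp_rot'],s['ft_force'],s['finger_gap'])
snap('wrist','w22');snap('top','t22');plungers('t22')
P=pc('w22');p=load('w22')['p'].astype(int)
m=(P[...,2]>240)&(P[...,2]<275)&(p.max(-1)<95)&(abs(P[...,0]-692)<60)&(abs(P[...,1]-10)<40);q=P[m];print(len(q),q.min(0),q.max(0),q.mean(0))
```

```text
37.0 [720.56322292  10.64043693 347.66469141] [-1.79888685e+02  5.75056250e-02  8.97877300e+01] [0.38136599 0.34992777 1.09882075] 35.81641464520205
px [201. 216.] 55 [655.1 302.7  63.3] [655.  301.7  63.4] [20.  21.8  8.6]
px [200. 234.] 54 [603.8 304.4  63.1] [603.8 304.2  63.5] [20.6 21.2 11.7]
px [176. 238.] 68 [597.2 368.3  64.2] [597.3 367.9  63.4] [19.6 24.4  9.9]
997 [716.00558292  -0.85404853 243.42903218] [739.94154162  22.93499604 266.89354651] [727.04526381  10.94464291 264.5707031 ]
```

View pics/w22.png

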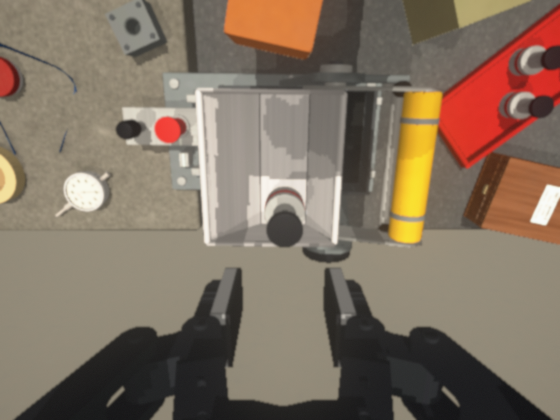

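{"op": "jog_arm", "data": {
  "offset": [
    [40,-9,0],
    [48,-11,0],
    [48,-11,0],
    [48,-11,0],
    [48,-11,0],
    [35,-8,0],
    [14,-3,10],
    [5,0,40],
    [2,0,48],
    [0,0,48],
    [0,0,48],
    [0,0,30],
    [0,0,10],
    [0,0,3]
  ],
  "delta_rot": [
    [0,0,0],
    [0,0,0],
    [0,0,0],
    [0,0,0],
    [0,0,0],
    [0,0,0],
    [0,0,0],
    [0,0,0],
    [0,0,0],
    [0,0,0],
    [0,0,0],
    [0,0,0],
    [0,0,0],
    [0,0,0]
  ],
  "jaw": [50,50,50,50,50,50,50,50,50,50,50,50,50,50]
}}

```text
time: 38.5
tool_pos: [657.4, 303.7, 102.3]
tcp_rot: [179.8, 0.2, 89.5]
ft_force: [-0.0, -1.1, -0.2]
finger_gap: 42.8
```

{"op": "jog_arm", "data": {
  "offset": [
    [-1,-2,5],
    [-0.5,-1,12],
    [0,-1,15],
    [0,-1,15],
    [0,0,10],
    [0,0,4],
    [0,0,0],
    [0,0,0],
    [0,0,0],
    [0,0,0],
    [0,0,0]
  ],
  "delta_rot": [
    [0,0,0],
    [0,0,0],
    [0,0,0],
    [0,0,0],
    [0,0,0],
    [0,0,0],
    [0,0,0],
    [0,0,0],
    [0,0,0],
    [0,0,0],
    [0,0,0]
  ],
  "jaw": [50,50,50,50,50,50,50,0,0,0,0]
}}

```text
time: 39.6
tool_pos: [657.3, 303.1, 44.1]
tcp_rot: [179.2, -0.0, 89.5]
ft_force: [0.2, 0.1, -1.2]
finger_gap: 22.2
```

{"op": "jog_arm", "data": {
  "offset": [
    [0,0,-8],
    [0,0,-15],
    [0,0,-30],
    [0,0,-40],
    [0,0,-50],
    [0,0,-50],
    [0,0,-45],
    [0,0,-25],
    [-20,0,-10],
    [-45,4,0],
    [-48,7,0],
    [-48,7,0],
    [-48,7,0],
    [-45,7,0],
    [-25,4,0],
    [-8,1,0],
    [-3,0,0]
  ],
  "delta_rot": [
    [0.5,0,0],
    [0.3,0,0],
    [0,0,0],
    [0,0,0],
    [0,0,0],
    [0,0,0],
    [0,0,0],
    [0,0,0],
    [0,0,0],
    [0,0,0],
    [0,0,0],
    [0,0,0],
    [0,0,0],
    [0,0,0],
    [0,0,0],
    [0,0,0],
    [0,0,0]
  ],
  "jaw": [0,0,0,0,0,0,0,0,0,0,0,0,0,0,0,0,0]
}}

```text
time: 41.3
tool_pos: [688.0, -3.9, 332.0]
tcp_rot: [-179.6, 0.0, 89.5]
ft_force: [0.6, 0.9, -2.1]
finger_gap: 22.4
```

Run:
```python
from h import *
s=monitor.sense();print(s['time'],s['tool_pos'],s['tcp_rot'],s['ft_force'],s['finger_gap'])
snap('wrist','w23')
```

```text
41.3 [688.01435095  -3.86855332 331.98993503] [-1.79603755e+02  2.21641132e-02  8.95414314e+01] [ 0.63021347  0.94640751 -2.13059922] 22.432847832851483
```

View pics/w23.png

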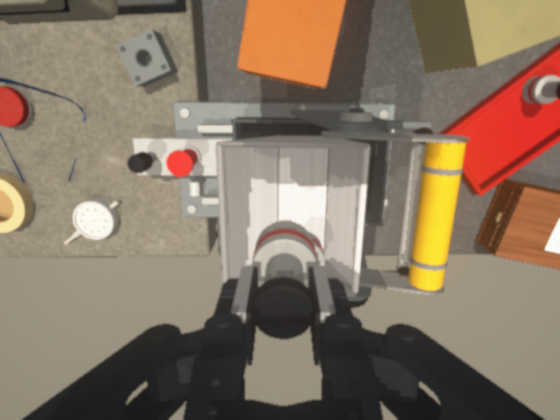

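{"op": "jog_arm", "data": {
  "offset": [
    [6,3,0],
    [6,2,5],
    [2,0,12],
    [0,0,15],
    [0,0,15],
    [0,0,12],
    [0,0,5]
  ],
  "delta_rot": [
    [-0.4,0,0],
    [0,0,0],
    [0,0,0],
    [0,0,0],
    [0,0,0],
    [0,0,0],
    [0,0,0]
  ],
  "jaw": [0,0,0,0,0,0,0]
}}

```text
time: 42.05
tool_pos: [692.3, 18.9, 261.0]
tcp_rot: [-179.9, -0.1, 90.0]
ft_force: [-0.6, -0.2, -1.6]
finger_gap: 22.4
```

{"op": "jog_arm", "data": {
  "offset": [
    [-4,0.5,0],
    [-2.5,0,0],
    [-0.5,0,3],
    [0,0,5],
    [0,0,4],
    [0,0,2]
  ],
  "delta_rot": [
    [0,0,0],
    [0,0,0],
    [0,0,0],
    [0,0,0],
    [0,0,0],
    [0,0,0]
  ],
  "jaw": [0,0,0,0,0,0]
}}

```text
time: 42.65
tool_pos: [693.2, 10.1, 246.4]
tcp_rot: [-180.0, -0.0, 90.0]
ft_force: [0.2, -0.2, -1.0]
finger_gap: 22.3
```

{"op": "jog_arm", "data": {
  "offset": [
    [0.5,0,2],
    [0,0,1],
    [0,0,0],
    [0,0,0],
    [0,0,-8],
    [0,0,-30],
    [0,0,-45],
    [0,0,-25]
  ],
  "delta_rot": [
    [0,0,0],
    [0,0,0],
    [0,0,0],
    [0,0,0],
    [0,0,0],
    [0,0,0],
    [0,0,0],
    [0,0,0]
  ],
  "jaw": [0,0,42,42,42,42,42,42]
}}

```text
time: 43.45
tool_pos: [691.3, 11.1, 351.3]
tcp_rot: [-179.5, -0.1, 90.0]
ft_force: [1.3, 0.3, 1.7]
finger_gap: 35.9
```

Run:
```python
from h import *
s=monitor.sense();print(s['time'],s['tool_pos'],s['tcp_rot'],s['ft_force'],s['finger_gap'])
snap('wrist','w24');snap('top','t24');plungers('t24')
P=pc('w24');p=load('w24')['p'].astype(int)
m=(P[...,2]>240)&(P[...,2]<275)&(p.max(-1)<95)&(abs(P[...,0]-692)<60)&(abs(P[...,1]-10)<40)
n,l,st,ce=cv2.connectedComponentsWithStats(m.astype(np.uint8))
for i in range(1,n):
    if st[i,4]>50: q=P[l==i];print(st[i,4],(q.min(0)+q.max(0))/2,q.mean(0))
```

```text
43.45 [691.26964952  11.05034804 351.30543782] [-1.79539084e+02 -6.75780221e-02  8.99828292e+01] [1.31306016 0.27388343 1.72951688] 35.861885832503106
px [200. 234.] 52 [603.4 305.   63.3] [603.9 304.5  63.2] [19.7 21.   9.8]
px [176. 238.] 68 [597.3 367.8  63.4] [597.2 367.7  63.9] [19.6 23.9  7.5]
925 [691.98200406  11.3321619  256.55056368] [691.19643944  11.15920467 265.71981212]
934 [728.39241769  10.69795434 256.01315716] [726.9303177   10.94925762 265.35047494]
```

View pics/w24.png

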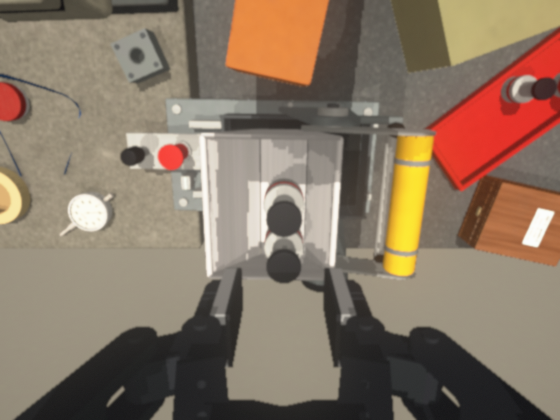

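{"op": "jog_arm", "data": {
  "offset": [
    [40,-12,0],
    [48,-14,0],
    [48,-14,0],
    [48,-14,0],
    [48,-14,0],
    [35,-11,0],
    [14,-5,10],
    [5,-2,40],
    [2,0,48],
    [0,0,48],
    [0,0,48],
    [0,0,30],
    [0,0,10],
    [0,0,3]
  ],
  "delta_rot": [
    [0,0,0],
    [0,0,0],
    [0,0,0],
    [0,0,0],
    [0,0,0],
    [0,0,0],
    [0,0,0],
    [0,0,0],
    [0,0,0],
    [0,0,0],
    [0,0,0],
    [0,0,0],
    [0,0,0],
    [0,0,0]
  ],
  "jaw": [50,50,50,50,50,50,50,50,50,50,50,50,50,50]
}}

```text
time: 44.95
tool_pos: [605.1, 303.7, 107.9]
tcp_rot: [179.8, -0.0, 89.7]
ft_force: [-0.3, -0.1, 0.6]
finger_gap: 42.9
```

Run:
```python
from h import *
s=monitor.sense();print(s['time'],s['tool_pos'],s['tcp_rot'])
snap('wrist','w25');plungers('w25',amin=60)
```

```text
44.95 [605.05122678 303.74784038 107.87675589] [ 1.79838739e+02 -9.76434722e-03  8.97456571e+01]
px [401. 232.] 1448 [597.  368.4  62.2] [596.2 368.1  64.4] [23.9 24.   8.5]
px [288. 242.] 1355 [603.4 306.1  62.2] [602.3 306.1  64.5] [23.8 22.3  8.4]
```

{"op": "jog_arm", "data": {
  "offset": [
    [0,0,5],
    [0,0,12],
    [0,-1,15],
    [0,-1,15],
    [0,0,10],
    [0,0,4],
    [0,0,0]
  ],
  "delta_rot": [
    [0,0,0],
    [0,0,0],
    [0,0,0],
    [0,0,0],
    [0,0,0],
    [0,0,0],
    [0,0,0]
  ],
  "jaw": [50,50,50,50,50,50,50]
}}

```text
time: 45.7
tool_pos: [607.9, 305.2, 49.0]
tcp_rot: [179.3, -0.2, 89.7]
ft_force: [0.9, -0.9, 0.1]
finger_gap: 42.6
```

{"op": "jog_arm", "data": {
  "offset": [
    [0,-2,4],
    [0,-1,3],
    [0,0,0],
    [0,0,0],
    [0,0,0],
    [0,0,0]
  ],
  "delta_rot": [
    [0.6,0,0],
    [0,0,0],
    [0,0,0],
    [0,0,0],
    [0,0,0],
    [0,0,0]
  ],
  "jaw": [50,50,0,0,0,0]
}}

```text
time: 46.3
tool_pos: [605.6, 305.7, 42.7]
tcp_rot: [179.8, -0.3, 89.7]
ft_force: [0.4, -0.3, -1.3]
finger_gap: 22.3
```

{"op": "jog_arm", "data": {
  "offset": [
    [0,0,-8],
    [0,0,-15],
    [0,0,-30],
    [0,0,-40],
    [0,0,-50],
    [0,0,-50],
    [0,0,-45],
    [0,0,-25],
    [-20,3,-10],
    [-45,9,0],
    [-48,10,0],
    [-48,10,0],
    [-48,10,0],
    [-40,9,0],
    [-20,4,0],
    [-7,1,0],
    [-2,0,0]
  ],
  "delta_rot": [
    [0.2,-0.3,0],
    [0,0,0],
    [0,0,0],
    [0,0,0],
    [0,0,0],
    [0,0,0],
    [0,0,0],
    [0,0,0],
    [0,0,0],
    [0,0,0],
    [0,0,0],
    [0,0,0],
    [0,0,0],
    [0,0,0],
    [0,0,0],
    [0,0,0],
    [0,0,0]
  ],
  "jaw": [0,0,0,0,0,0,0,0,0,0,0,0,0,0,0,0,0]
}}

```text
time: 48.0
tool_pos: [658.0, 12.7, 342.0]
tcp_rot: [179.6, 0.1, 89.8]
ft_force: [0.3, 0.8, -1.8]
finger_gap: 22.3
```

Run:
```python
from h import *
s=monitor.sense();print(s['time'],s['tool_pos'],s['tcp_rot'],s['ft_force'],s['finger_gap'])
snap('wrist','w26')
```

```text
48.0 [658.00903379  12.69965995 342.00023586] [1.79576961e+02 5.79993204e-02 8.97900992e+01] [ 0.30345482  0.7968353  -1.7929187 ] 22.28450662331585
```

View pics/w26.png

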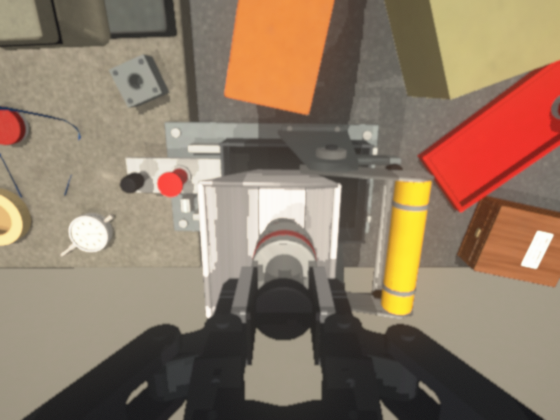

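{"op": "jog_arm", "data": {
  "offset": [
    [-1,1,5],
    [0,0,12],
    [0,0,15],
    [0,0,15],
    [0,0,12],
    [0,0,5],
    [0,0,2]
  ],
  "delta_rot": [
    [0.4,0,0],
    [0,0,0],
    [0,0,0],
    [0,0,0],
    [0,0,0],
    [0,0,0],
    [0,0,0]
  ],
  "jaw": [0,0,0,0,0,0,0]
}}

```text
time: 48.75
tool_pos: [657.2, 18.3, 267.7]
tcp_rot: [-179.8, -0.0, 90.2]
ft_force: [-0.4, -0.9, -1.6]
finger_gap: 22.2
```

{"op": "jog_arm", "data": {
  "offset": [
    [-4,1.5,0],
    [-2,0.5,0],
    [-0.3,0,3],
    [0,0,6],
    [0,0,6],
    [0,0,2]
  ],
  "delta_rot": [
    [-0.1,0,0],
    [0,0,0],
    [0,0,0],
    [0,0,0],
    [0,0,0],
    [0,0,0]
  ],
  "jaw": [0,0,0,0,0,0]
}}

```text
time: 49.35
tool_pos: [660.5, 10.7, 251.6]
tcp_rot: [179.9, 0.0, 90.2]
ft_force: [-0.1, 0.1, -2.6]
finger_gap: 22.2
```

{"op": "jog_arm", "data": {
  "offset": [
    [0.5,-1,3],
    [0,0,3],
    [0,0,0],
    [0,0,0],
    [0,0,-30],
    [0,0,-50],
    [0,0,-40],
    [0,0,-10]
  ],
  "delta_rot": [
    [0,0,0],
    [0,0,0],
    [0,0,0],
    [0,0,0],
    [0,0,0],
    [0,0,0],
    [0,0,0],
    [0,0,0]
  ],
  "jaw": [0,0,50,50,50,50,50,50]
}}

```text
time: 50.15
tool_pos: [657.6, 11.7, 376.1]
tcp_rot: [-179.7, -0.0, 90.2]
ft_force: [0.8, -0.3, 0.8]
finger_gap: 42.7
```

Run:
```python
from h import *
s=monitor.sense();print(s['time'],s['tool_pos'],s['tcp_rot'],s['ft_force'],s['finger_gap'])
snap('wrist','w27')
```

```text
50.15 [657.58958077  11.72260391 376.08835616] [-1.79728599e+02 -2.28256683e-02  9.02248034e+01] [ 0.82269664 -0.26721356  0.78567865] 42.66747877059946
```

View pics/w27.png

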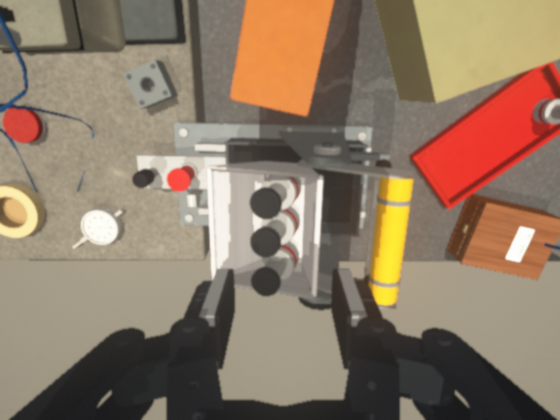

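The bucket has started tipping and nothing is touching it. I'll wait.

{"op": "jog_arm", "data": {
  "offset": [
    [0,0,0],
    [0,0,0],
    [0,0,0],
    [0,0,0],
    [0,0,0],
    [0,0,0],
    [0,0,0],
    [0,0,0],
    [0,0,0],
    [0,0,0],
    [0,0,0],
    [0,0,0],
    [0,0,0],
    [0,0,0],
    [0,0,0],
    [0,0,0],
    [0,0,0],
    [0,0,0],
    [0,0,0],
    [0,0,0]
  ],
  "delta_rot": [
    [0,0,0],
    [0,0,0],
    [0,0,0],
    [0,0,0],
    [0,0,0],
    [0,0,0],
    [0,0,0],
    [0,0,0],
    [0,0,0],
    [0,0,0],
    [0,0,0],
    [0,0,0],
    [0,0,0],
    [0,0,0],
    [0,0,0],
    [0,0,0],
    [0,0,0],
    [0,0,0],
    [0,0,0],
    [0,0,0]
  ],
  "jaw": [50,50,50,50,50,50,50,50,50,50,50,50,50,50,50,50,50,50,50,50]
}}

```text
time: 52.2
tool_pos: [656.3, 11.8, 368.4]
tcp_rot: [-179.2, -0.1, 90.2]
ft_force: [0.0, 0.2, 0.0]
finger_gap: 42.7
```

Run:
```python
from h import *
s=monitor.sense();print(s['time'],s['tool_pos'],s['tcp_rot'],s['ft_force'],s['finger_gap'])
snap('wrist','w28');snap('scene','s28')
```

```text
52.2 [656.29121859  11.81792476 368.36052068] [-1.79204621e+02 -5.68423308e-02  9.02279816e+01] [0.0450119  0.17020206 0.02850804] 42.703108622096195
```

View pics/w28.png

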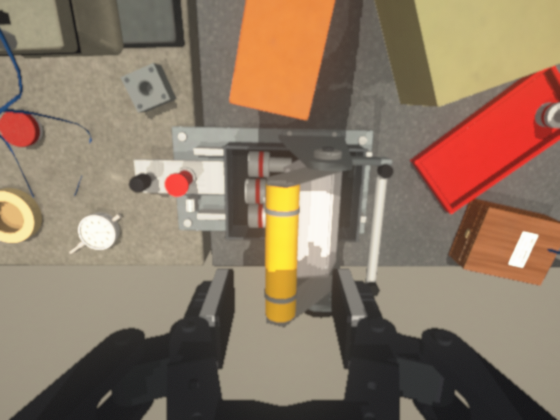

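View pics/s28.png

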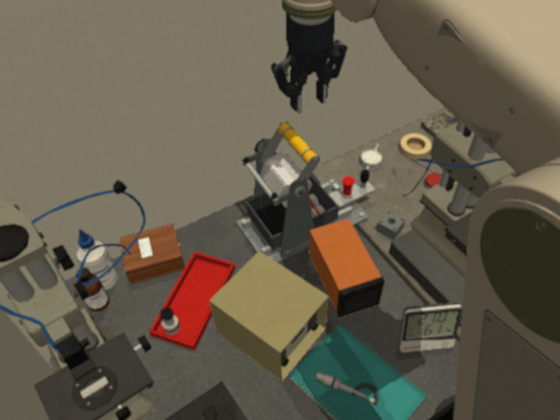

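{"op": "jog_arm", "data": {
  "offset": [
    [-20,15,0],
    [-20,15,0],
    [-10,5,0],
    [-3,2,0],
    [0,0,20],
    [0,0,35],
    [0,0,35],
    [0,0,15],
    [0,0,5]
  ],
  "delta_rot": [
    [-0.8,0,0],
    [0,0,0],
    [0,0,0],
    [0,0,0],
    [0,0,0],
    [0,0,0],
    [0,0,0],
    [0,0,0],
    [0,0,0]
  ],
  "jaw": [0,0,0,0,0,0,0,0,0]
}}

```text
time: 53.2
tool_pos: [695.1, -39.8, 258.8]
tcp_rot: [179.6, -0.1, 90.3]
ft_force: [0.1, -0.1, 0.3]
finger_gap: -0.4
```

{"op": "jog_arm", "data": {
  "offset": [
    [0,0,8],
    [0,0,7],
    [5,0,2],
    [6,0,0],
    [6,0,0],
    [6,0,0]
  ],
  "delta_rot": [
    [0.3,0,0],
    [0,0,0],
    [0,0,0],
    [0,0,0],
    [0,0,0],
    [0,0,0]
  ],
  "jaw": [0,0,0,0,0,0]
}}

```text
time: 53.8
tool_pos: [696.9, -15.0, 246.3]
tcp_rot: [179.6, -0.1, 90.3]
ft_force: [0.2, -0.1, -0.0]
finger_gap: 0.0
```

{"op": "jog_arm", "data": {
  "offset": [
    [4,0,2],
    [5,0,2],
    [6,0,0],
    [6,0,0],
    [6,0,0]
  ],
  "delta_rot": [
    [0,0,0],
    [0,0,0],
    [0,0,0],
    [0,0,0],
    [0,0,0]
  ],
  "jaw": [0,0,0,0,0]
}}

```text
time: 54.3
tool_pos: [697.4, -0.4, 256.2]
tcp_rot: [179.0, 1.2, 89.7]
ft_force: [-5.9, -7.2, 7.8]
finger_gap: -0.1
```

{"op": "jog_arm", "data": {
  "offset": [
    [-8,0,0],
    [-10,0,0],
    [-5,0,3],
    [0,0,8],
    [0,0,8],
    [0,0,3]
  ],
  "delta_rot": [
    [0.5,1.2,0.6],
    [0,0,0],
    [0,0,0],
    [0,0,0],
    [0,0,0],
    [0,0,0]
  ],
  "jaw": [0,0,0,0,0,0]
}}

```text
time: 54.9
tool_pos: [698.0, -24.4, 234.1]
tcp_rot: [179.4, -0.0, 89.1]
ft_force: [0.3, 0.2, 0.0]
finger_gap: -0.2
```

Run:
```python
from h import *
s=monitor.sense();print(s['time'],s['tool_pos'],s['tcp_rot'],s['ft_force'],s['finger_gap'])
snap('wrist','w29')
P=pc('w29');p=load('w29')['p'].astype(int)
m=(p[...,0]>130)&(p[...,2]<70)&(p[...,1]>60)&(P[...,2]>200)&(P[...,2]<300);q=P[m];print(len(q),q.min(0),q.max(0),q.mean(0))
P=pc('s28');p=load('s28')['p'].astype(int)
m=(p[...,0]>130)&(p[...,2]<70)&(p[...,1]>80)&(P[...,2]>200)&(P[...,2]<300);q=P[m];print(len(q),q.min(0),q.max(0),q.mean(0))
```

```text
54.9 [698.02732115 -24.38448732 234.07979025] [ 1.79379272e+02 -3.54041347e-02  8.91263183e+01] [0.33201673 0.24482095 0.02868147] -0.20570144095382473
10787 [635.81936844  -4.34301568 203.49951772] [749.03019452  97.06077437 297.13556164] [666.89993773   8.09740634 259.0461176 ]
431 [634.0502868   -2.4808466  249.72398801] [748.91141723  24.40543181 265.66437278] [685.23146614  13.84393469 259.37722679]
```

View pics/w29.png

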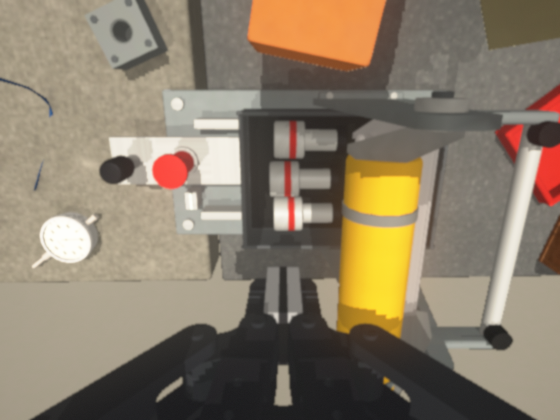

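{"op": "jog_arm", "data": {
  "offset": [
    [6,0,0],
    [8,0,0],
    [8,0,1],
    [8,0,1],
    [8,0,0]
  ],
  "delta_rot": [
    [0.5,0,0],
    [0,0,0],
    [0,0,0],
    [0,0,0],
    [0,0,0]
  ],
  "jaw": [0,0,0,0,0]
}}

```text
time: 55.45
tool_pos: [701.1, 6.3, 239.1]
tcp_rot: [179.4, 0.8, 88.7]
ft_force: [-1.3, -4.0, 4.6]
finger_gap: -0.2
```

{"op": "jog_arm", "data": {
  "offset": [
    [8,0,1],
    [8,0,1],
    [8,0,1],
    [8,0,1],
    [8,0,0]
  ],
  "delta_rot": [
    [0.5,0.8,0],
    [0,0,0],
    [0,0,0],
    [0,0,0],
    [0,0,0]
  ],
  "jaw": [0,0,0,0,0]
}}

```text
time: 55.95
tool_pos: [703.1, 49.5, 236.8]
tcp_rot: [179.8, 0.1, 88.7]
ft_force: [-0.1, -2.3, -1.5]
finger_gap: 0.0
```

Run:
```python
from h import *
s=monitor.sense();print(s['time'],s['tool_pos'],s['tcp_rot'],s['ft_force'],s['finger_gap'])
snap('wrist','w30')
P=pc('w30');p=load('w30')['p'].astype(int)
m=(p[...,0]>130)&(p[...,2]<70)&(p[...,1]>60)&(P[...,2]>200)&(P[...,2]<300)&(P[...,0]<690);q=P[m];print(len(q),np.percentile(q,[2,98],axis=0),q.mean(0))
```

```text
55.95 [703.09257398  49.4728955  236.82602247] [1.79770804e+02 6.43158452e-02 8.87082173e+01] [-0.14511987 -2.33747448 -1.53939297] 0.013907491832270929
9739 [[638.23926336  65.42934799 258.9001013 ]
 [688.82496336  88.86183579 269.78920707]] [662.35476903  76.03953009 266.58421598]
```

View pics/w30.png

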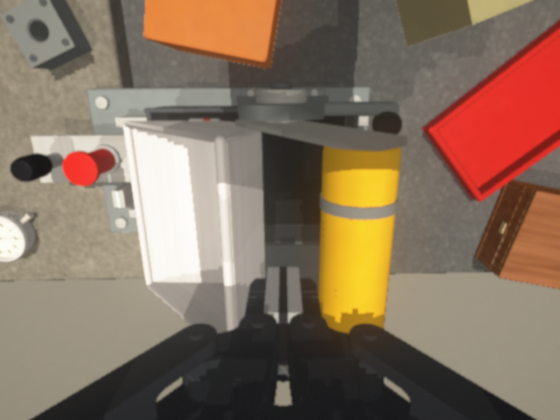

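{"op": "jog_arm", "data": {
  "offset": [
    [10,0,-8],
    [8,0,-10],
    [4,0,-30],
    [0,0,-50],
    [0,0,-45],
    [0,0,-20],
    [0,0,0],
    [0,0,0],
    [0,0,0],
    [0,0,0],
    [0,0,0],
    [0,0,0],
    [0,0,0],
    [0,0,0],
    [0,0,0],
    [0,0,0]
  ],
  "delta_rot": [
    [0,0,0],
    [0,0,0],
    [0,0,0],
    [0,0,0],
    [0,0,0],
    [0,0,0],
    [0,0,0],
    [0,0,0],
    [0,0,0],
    [0,0,0],
    [0,0,0],
    [0,0,0],
    [0,0,0],
    [0,0,0],
    [0,0,0],
    [0,0,0]
  ],
  "jaw": [0,0,0,0,0,0,0,0,0,0,0,0,0,0,0,0]
}}

```text
time: 57.6
tool_pos: [699.1, 82.1, 397.6]
tcp_rot: [-179.3, -0.2, 89.1]
ft_force: [0.1, 1.1, 0.6]
finger_gap: 0.3
```

Run:
```python
from h import *
s=monitor.sense();print(s['time'],s['tool_pos'],s['tcp_rot'],s['ft_force'],s['finger_gap'])
snap('wrist','w31');snap('top','t31');plungers('t31')
```

```text
57.6 [699.06309118  82.1254926  397.61114391] [-179.2716315    -0.19719432   89.14150464] [0.07527671 1.07930885 0.62739356] 0.3279164567630249
px [176. 238.] 68 [597.5 368.1  62.5] [597.4 368.   62.7] [19.7 24.8 10.6]
```

View pics/w31.png

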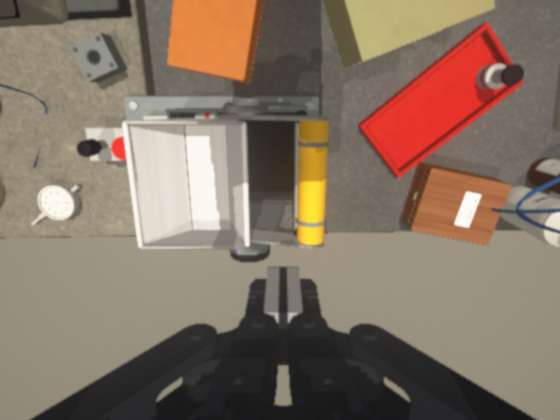

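{"op": "jog_arm", "data": {
  "offset": [
    [40,-14,0],
    [48,-16,0],
    [48,-16,0],
    [48,-16,0],
    [45,-16,0],
    [33,-12,0],
    [14,-5,20],
    [5,-2,45],
    [2,0,48],
    [0,0,48],
    [0,0,48],
    [0,0,45],
    [0,0,20],
    [0,0,6],
    [0,0,3]
  ],
  "delta_rot": [
    [-0.6,-0.2,0],
    [0,0,0],
    [0,0,0],
    [0,0,0],
    [0,0,0],
    [0,0,0],
    [0,0,0],
    [0,0,0],
    [0,0,0],
    [0,0,0],
    [0,0,0],
    [0,0,0],
    [0,0,0],
    [0,0,0],
    [0,0,0]
  ],
  "jaw": [50,50,50,50,50,50,50,50,50,50,50,50,50,50,50]
}}

```text
time: 59.2
tool_pos: [605.2, 378.9, 110.2]
tcp_rot: [179.5, -0.3, 89.1]
ft_force: [-0.4, 0.3, 0.0]
finger_gap: 43.0
```

Run:
```python
from h import *
s=monitor.sense();print(s['time'],s['tool_pos'],s['tcp_rot'])
snap('wrist','w32');plungers('w32',amin=60)
```

```text
59.2 [605.19674755 378.90742198 110.18927842] [179.50259275  -0.32551958  89.12201445]
px [269. 233.] 807 [596.9 371.   62.9] [597.6 371.1  64.5] [23.1 19.   7. ]
```

{"op": "jog_arm", "data": {
  "offset": [
    [-5,-4,0],
    [-4,-3,4],
    [-1,-1,12],
    [0,0,14],
    [0,0,10],
    [0,0,4]
  ],
  "delta_rot": [
    [0.5,-0.3,0],
    [0,0,0],
    [0,0,0],
    [0,0,0],
    [0,0,0],
    [0,0,0]
  ],
  "jaw": [50,50,50,50,50,50]
}}

```text
time: 59.85
tool_pos: [601.1, 370.3, 71.3]
tcp_rot: [179.4, -0.3, 89.1]
ft_force: [-0.2, 0.0, 0.3]
finger_gap: 42.6
```

{"op": "jog_arm", "data": {
  "offset": [
    [-1,-2,6],
    [0,-1,10],
    [0,-1,8],
    [0,0,3],
    [0,0,0],
    [0,0,0],
    [0,0,0],
    [0,0,0]
  ],
  "delta_rot": [
    [0.5,-0.3,0],
    [0,0,0],
    [0,0,0],
    [0,0,0],
    [0,0,0],
    [0,0,0],
    [0,0,0],
    [0,0,0]
  ],
  "jaw": [50,50,50,50,0,0,0,0]
}}

```text
time: 60.65
tool_pos: [596.0, 369.2, 40.0]
tcp_rot: [-179.9, 0.0, 89.1]
ft_force: [0.1, -0.1, -2.4]
finger_gap: 22.5
```

{"op": "jog_arm", "data": {
  "offset": [
    [0,0,-8],
    [0,0,-15],
    [0,0,-30],
    [0,0,-40],
    [0,0,-50],
    [0,0,-50],
    [0,0,-45],
    [0,0,-25],
    [-20,4,-10],
    [-45,12,0],
    [-47,14,0],
    [-47,14,0],
    [-47,14,0],
    [-47,14,0],
    [-45,12,0],
    [-30,7,0],
    [-12,3,0],
    [-4,1,0],
    [-1,0,0]
  ],
  "delta_rot": [
    [0,0,0],
    [0,0,0],
    [0,0,0],
    [0,0,0],
    [0,0,0],
    [0,0,0],
    [0,0,0],
    [0,0,0],
    [0,0,0],
    [0,0,0],
    [0,0,0],
    [0,0,0],
    [0,0,0],
    [0,0,0],
    [0,0,0],
    [0,0,0],
    [0,0,0],
    [0,0,0],
    [0,0,0]
  ],
  "jaw": [0,0,0,0,0,0,0,0,0,0,0,0,0,0,0,0,0,0,0]
}}

```text
time: 62.55
tool_pos: [683.7, 5.0, 341.1]
tcp_rot: [179.5, -0.1, 89.1]
ft_force: [-0.2, -0.4, -2.0]
finger_gap: 22.4
```

Run:
```python
from h import *
s=monitor.sense();print(s['time'],s['tool_pos'],s['tcp_rot'],s['ft_force'],s['finger_gap'])
snap('wrist','w33')
```

```text
62.55 [683.67381829   5.02665905 341.08608352] [ 1.79479169e+02 -7.89635723e-02  8.91053666e+01] [-0.15676895 -0.36407964 -2.02467858] 22.407025378790255
```

View pics/w33.png

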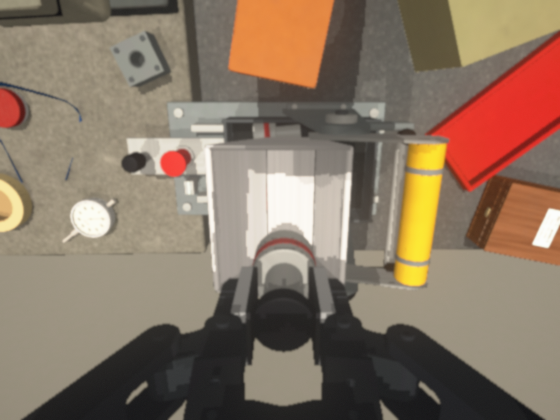

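{"op": "jog_arm", "data": {
  "offset": [
    [0,2,5],
    [0,1,12],
    [0,1,15],
    [0,0,15],
    [0,0,12],
    [0,0,5],
    [0,0,2]
  ],
  "delta_rot": [
    [0.4,0,0],
    [0,0,0],
    [0,0,0],
    [0,0,0],
    [0,0,0],
    [0,0,0],
    [0,0,0]
  ],
  "jaw": [0,0,0,0,0,0,0]
}}

```text
time: 63.3
tool_pos: [686.4, 12.2, 266.8]
tcp_rot: [-179.9, -0.2, 89.6]
ft_force: [0.1, 0.3, -1.0]
finger_gap: 22.3
```

{"op": "jog_arm", "data": {
  "offset": [
    [-1,2,2],
    [0,1,6],
    [0,0,8],
    [0,0,6],
    [0,0,2],
    [0,0,1]
  ],
  "delta_rot": [
    [0,-0.2,0],
    [0,0,0],
    [0,0,0],
    [0,0,0],
    [0,0,0],
    [0,0,0]
  ],
  "jaw": [0,0,0,0,0,0]
}}

```text
time: 63.9
tool_pos: [690.3, 10.7, 241.0]
tcp_rot: [-180.0, 0.1, 89.6]
ft_force: [0.7, -0.1, -0.8]
finger_gap: 22.6
```

{"op": "jog_arm", "data": {
  "offset": [
    [0,0,1.5],
    [0,0,0],
    [0,0,0],
    [0,0,0],
    [0,0,-8],
    [0,0,-30],
    [0,0,-45],
    [0,0,-45],
    [0,0,-15],
    [0,0,0]
  ],
  "delta_rot": [
    [0,0,0],
    [0,0,0],
    [0,0,0],
    [0,0,0],
    [0,0,0],
    [0,0,0],
    [0,0,0],
    [0,0,0],
    [0,0,0],
    [0,0,0]
  ],
  "jaw": [0,42,42,42,42,42,42,42,42,42]
}}

```text
time: 64.9
tool_pos: [689.6, 10.9, 391.9]
tcp_rot: [179.8, 0.1, 89.6]
ft_force: [-0.2, -0.5, 0.2]
finger_gap: 35.4
```

Run:
```python
from h import *
s=monitor.sense();print(s['time'],s['tool_pos'],s['tcp_rot'],s['ft_force'],s['finger_gap'])
snap('wrist','w34');snap('scene','s34')
P=pc('w34');p=load('w34')['p'].astype(int)
m=(P[...,2]>240)&(P[...,2]<275)&(p.max(-1)<95)&(abs(P[...,0]-692)<60)&(abs(P[...,1]-10)<40);q=P[m];print(len(q),(q.min(0)+q.max(0))/2,q.mean(0))
m=(p[...,0]>140)&(p[...,1]<110)&(p[...,2]<110)&(P[...,2]>80)&(P[...,2]<95)&(abs(P[...,1]+116)<30)&(abs(P[...,0]-677)<30);q=P[m];print(len(q),(q.min(0)+q.max(0))/2,q.mean(0))
crop('w34',100,80,300,230,4,'c34'); crop('s34',230,110,400,240,4.5,'c35')
```

```text
64.9 [689.60890214  10.87554838 391.85398478] [1.79845551e+02 7.96361824e-02 8.95575200e+01] [-0.15877363 -0.48380017  0.22155153] 35.44575263486132
663 [691.51407616  10.71294462 251.52401051] [690.63134047  10.80737817 260.61428502]
400 [ 678.55156757 -116.06239154   85.78312319] [ 677.6963275  -115.49193088   86.8762202 ]
```

View pics/c34.png

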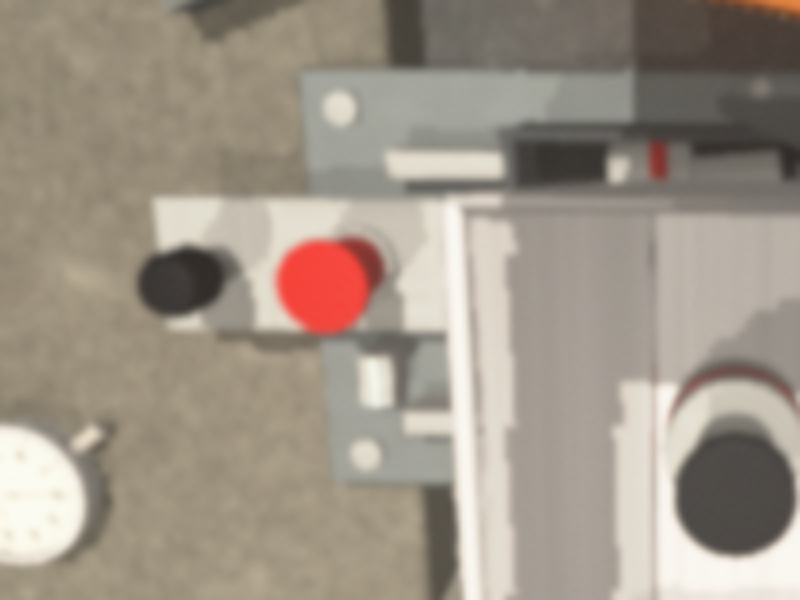

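View pics/c35.png

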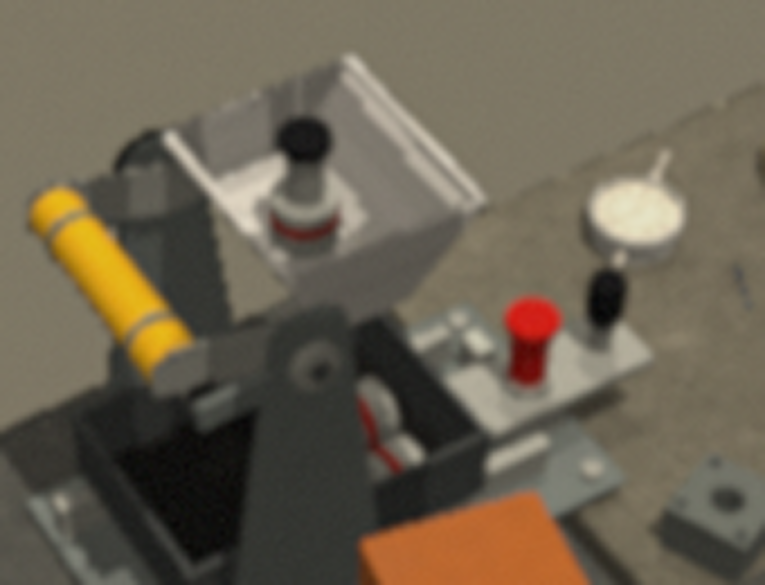

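View pics/w34.png

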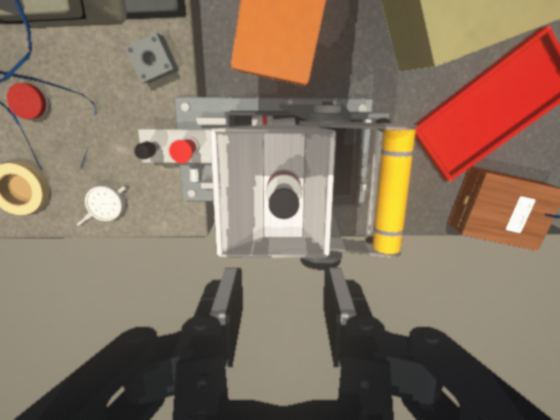

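Run:
```python
from h import *
print(r.hand_in()); print(monitor.sense()['time'])
```

```text
the job is handed in; nothing more can be done
None
the job is handed in; nothing more can be done
```

The job is handed in, at about 65 s on the robot's clock. No verdict came back.

**What I did**
- **Tray and pin:** I slid the catch tray until the witness marks met and dropped the pin through tongue and lug.
- **Plungers:** I put three of the four plungers into the bucket. It tipped by itself with the gripper clear and emptied into the tray. I then pushed it back upright by the counterweight and stood the fourth plunger in it.

**Last checks (pictures just before handing in)**
- **Pin:** upright, with the collar down on the tongue. The top of its cap read 87 to 88 mm, against 87.3 mm worked out for fully home.
- **Tray:** the last look at both witness marks, just before the pin went in for good, showed them within about 0.5 mm.
- **Bucket:** upright, with the fourth plunger standing on its floor.
- **Catch tray:** three plungers seen lying in it after the tip. In the last pictures the bucket hides part of it.
- **Red tray:** empty. The gripper is clear of everything.

**What went wrong on the way**
- **First insertion:** it stopped about 6 mm short. The most likely cause is the gripper's knuckles landing on the tray knob.
- **Tray nudged:** opening the fingers then pushed the tray about 3 mm. I moved it back with the pin and inserted again from a 45-degree grip; the pin went in with no noticeable force.
- **Force near the limit:** during that recovery the wrist read about 42 N upward for a moment. I think the load was on the fingers. If it counts as the gripper's body, it is just over the 40 N limit.
- **First push on the bucket:** it rode up over the counterweight bar; the second, lower push worked.

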